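# Take the blue solder reel off past its sprung keeper and set it in the roller cradle

## Robot

A 6-joint arm with a two-finger parallel gripper is mounted at the origin on a cart in front of the work surface, level with it; the furniture and walls round the work are solid. World frame = base frame: x ahead of the robot, y to its left, z up, the work surface at z = 0. Lengths are in m, angles in rad, forces in N, time in s.
With the tool pointing down it reaches from about 0.25 to 0.775 m from the base axis. Payload 8.9 kg.
Tool frame: the origin (TCP) lies at the very end of the fingers, on their centre line; the grasp point (between the pads) lies 19 mm behind it (robot.grip_depth is the distance from the TCP to the grasp point, in m); z points along the fingers, y is the direction in which the jaws open and shut (so a half turn about z gives the same grasp; the last joint's range is limited). The gripper opens to 85 mm and grips with 20 to 120 N. Pads are 22 mm wide; open, the fingers measure 114 mm over their backs; the gripper's body (76 mm by 85 mm) begins 54 mm behind the grasp point. The pads swing forward as they close: fully open they stand 13 mm farther back than shut.
Start: joints at [-1.451, 0.291, -0.153, 1.127, 0, 1.431], TCP at [0.134, -0.508, 0.231] pointing down, gripper open.
Joint ranges: [-2.52, 2.52], [-0.91, 1.74], [-1.3, 1.37], [-1.96, 2.02], [-1.52, 1.47], [-3.14, 3.14]. Speed limits (rad/s): [2.22, 2.22, 2.79, 3.14, 3.14, 3.14].

## Interface

Orientations are given as a unit quaternion [w, x, y, z].
In Python, from plant import robot gives the robot as it stands.
- The arm moves only by the shell command python3 -m crank 'ROWS' [FORCE]. ROWS is JSON, a list of rows, each a list of 7 numbers: the shift along the world's x, y, z scaled (see below), then the turn, a rotation vector about the world's x, y, z scaled (see below), then the closure, from -1 (fully open) to 1 (shut). A call has 1 to 12 rows; each row shifts and turns the commanded pose from where the row before left it; what a row does not reach is not made up. The controller multiplies each number of a shift by 200 mm and each number of a turn by 0.08 rad. A row lasts 1/8 s, in which the tool goes at most 62.5 mm and 10.7 degrees, less where a joint would pass 70% of its speed; a pose out of reach is approached as far as the arm can. A call with a number of a shift or a turn outside -1 to 1 is refused whole. A call with a gripper value outside its range is refused whole. The fingers move at their own pace and stop on an object; FORCE is the grip in N (left out, the last holds). Time passes only in rows, so rows that do not move let the fingers close. It gives the time, the measured TCP pose, the force and the opening at its end, in the units of the state.
- robot.sense(): the state, without advancing time (a new reading comes with each control period).
- robot.get_image(name): name is "side" or "top" or "wrist"; returns the picture (420x560x3 uint8, red, green, blue); there is no depth.
- robot.calibration(name): a dict with "intrinsics" (3x3 intrinsics, pixels), "distortion" ([k1, k2, p1, p2, k3] as OpenCV has them; the pictures are not rectified), "camera_from_world" (4x4, takes a point from world to camera coordinates). Camera axes: x right, y up, looking along -z (the intrinsics and any distortion apply to the point x, -y, -z); pixel columns grow to the right and rows downward; lengths in m; the calibration is good to about 2 mm. A picture is of the moment at which its call begins: read the wrist's pose just before it. calibration takes no time and is no camera call; for the wrist camera it gives the pose at the moment of the call.
- robot.hand_in(): hands the job in, once; it reports no verdict.
Trained networks look in the newest picture that a camera, given by its name, has taken for a name from the list of things; names that differ only in an ending like _2 or _b are one class to them, and where a whole thing is asked for, a point or a joint stands for the part that bears it (a point fixed in the world has none). Each returns a list of dicts, best first, with "conf" (0 to 1); they miss things now and then, are a little off and sometimes report something else, mostly with a low value. They report only what shows in the picture. A call takes as long as a camera call. They do not tell look-alikes from the thing itself.
- robot.find_in(thing, camera): "pixel" ([column, row] in pixels, amid what is visible of it).
- robot.silhouettes(thing, camera): "mask" (420x560 bool, what is visible of it) and "pixel" ([column, row] in pixels, amid what is visible of it).
- robot.mark_of(thing, camera): "pixel" ([column, row] in pixels: a listed point, or the origin of a listed thing).
The state is a dict: "t": time; "q": joint angles; "dq": joint speeds; "joint_torque": joint torques, N m; "tool_pos": TCP position; "orientation": TCP orientation; "force": force on the tool from outside, world axes, zero at the start; "ft_torque": the same for the moment, N m; "opening": opening from 0.0 (shut) to 1.0 (fully open).
Only numpy, scipy, OpenCV 4.12 (cv2) and the standard library are available. Lean on these libraries where they do the work, as an engineer would, in place of code of your own. Each camera call takes 0.05 s, during which the arm holds its last target.

## Task

Fetch the blue solder reel for the next job: press down the red sprung keeper at the end of its spindle, draw the reel off, and lower it gently between the cheeks of the black roller cradle, so that it rests on both rollers before you let go. Leave the yellow reel on its spindle, do not drag or tip the reel stand, and leave the jar and the tape roll where they are.

Things in the scene. Friction and masses are not known exactly. Their poses are not given: they have to be found in the camera images.
- stand: Grey steel reel stand, loose on the bench, 1.9 kg. Origin: centre of its underside. In mm: base 160 (x) by 190 (y), top z 8. Back plate at its +x side: front x 56, top z 94. Two steel spindles, 16 thick, axes at y 55 (left) and -55 (right), z 75, tops milled flat at z 79.5, washers up to x 52; each is clamped with its free end somewhere from x -75 to -91, not told. -x points roughly to the robot.
- keeper_left (a joint): Red tongue, 5.5 mm wide, in a slot in the left spindle's top. Hinged 8 mm behind the free end, it rises to a steep rear face 38 mm behind the free end, 11 mm above the flat. 0 rad: up; over 0.3 a reel passes. Pressed near its rear it starts at 2 N; at 4 N (0.38) the finger meets the solid flat. The rear face swings 4 mm rearward going down. Springs up when let go, unless a reel's bore is over it.
- keeper_right (a joint): The same on the right spindle. Pulling a reel against a raised keeper never opens it but drags the stand (about 12 N); a reel slid gently forward stops there: its place can be felt. Once the bore is 10 mm over it the reel keeps it down, raised by it within its play: draw it on without lifting. A fingertip lower than the bore's top behind the reel catches on the keeper: grip higher.
- reel_blue: Solder reel, blue flanges: 62 mm diameter, 34 long, bore 20, 0.18 to 0.33 kg. Origin: centre; x: its axis. Hangs on either spindle, centre 3 mm below its axis, 1 to 30 mm behind the keeper, 38 or more free behind. 23 mm of flat flange above the spindle: grip from above across the 34. A fingertip just before the front flange, lowered to the flat, holds the keeper down as reel and finger move off.
- reel_yellow: The same reel with yellow flanges, on the other spindle, where it stays. Lifting (5 mm of play) does not bring a reel past a raised keeper.
- cradle: Black roller cradle, fixed. Origin: centre of its underside; base 62 (x) by 92 (y) mm. Two free rollers, 12 mm diameter, lie along x at y 18 and -18, z 17. A cheek stands at each end of the rollers: 42 mm apart inside, lips flaring to 52 at the top, z 42. A reel with its axis along x rests on the rollers with its centre at (0, 0, 49) mm, 4 mm of play at either end.
- flux_jar: Yellow-lidded jar, 54 mm diameter, 38 high, at the rear left; a bystander. Origin: centre of its underside.
- tape_1: Roll of black tape lying flat, 62 mm diameter, 19 high, behind, between stand and mug; a bystander. Origin: centre of its underside.
Not all that is in view belongs to the job. What is shaped like the reel_blue but pink is not meant.

How it is judged:
By the outcome, as a careful person would: the job done as asked, in the order asked, and still so for the second after the job is handed in, with the robot touching nothing.
It also fails if it takes over 61 s, if anything falls off the work surface, if the arm or the gripper's body presses on something with over 40 N, if the wrist force passes 120 N, or if a joint passes its speed limit or range.

## Working session

There is one attempt and no reset: what is moved stays moved. The work goes in short steps, Python scripts to look and compute and a shell command to move; the robot and the scene stay as the last step left them, time stands still between calls to the robot, and variables do not carry over. Pictures are saved under pics/ and viewed, and the job is handed in when it is done.

```bash
ls; mkdir -p pics
python3 - <<'E'
from plant import robot
import cv2
s=robot.sense();print(s)
for n in ("side","top","wrist"):
    im=robot.get_image(n); cv2.imwrite(f"pics/{n}0.png",im[:,:,::-1])
    for th in ("stand","reel_blue","reel_yellow","cradle","flux_jar","tape_1","keeper_left","keeper_right"):
        print(n,th,[(d['pixel'],round(d['conf'],2)) for d in robot.find_in(th,n)][:4]) if n!="wrist" else 0
E
```

```text
pics
{'t': 0.0, 'q': array([-1.45129820e+00,  2.91268237e-01, -1.54141032e-01,  1.12669030e+00,
       -9.67581339e-06,  1.43149311e+00]), 'dq': array([ 0.00056818,  0.00199733, -0.00087921, -0.00158998, -0.00068842,
       -0.00033553]), 'joint_torque': array([ 5.66421786e-04, -5.37145793e+01,  3.31373620e+01,  1.59834127e-02,
       -9.46218370e-05, -6.31700900e-06]), 'tool_pos': array([ 0.13430479, -0.50707276,  0.23073307]), 'orientation': array([-6.51638033e-04,  9.91639198e-01,  1.29039826e-01,  1.61494099e-06]), 'force': array([0.35555179, 0.15658525, 0.72395837]), 'ft_torque': array([-0.02953868,  0.02872732,  0.10822636]), 'opening': 1.0016267764145839}
side stand [([274.9, 202.9], 0.79)]
side reel_blue [([314.9, 240.6], 0.97), ([296.5, 173.8], 0.76)]
side reel_yellow [([270.7, 185.4], 0.95)]
side cradle [([286.9, 285.3], 0.9), ([187.0, 282.7], 0.48)]
side flux_jar [([187.2, 282.4], 0.69)]
side tape_1 [([219.4, 242.4], 0.8)]
side keeper_left []
side keeper_right []
top stand [([333.8, 184.6], 0.92)]
top reel_blue [([370.0, 195.1], 0.97), ([260.3, 256.4], 0.56)]
top reel_yellow [([316.9, 185.0], 0.58)]
top cradle [([204.4, 249.5], 0.85)]
top flux_jar [([175.7, 174.4], 0.67)]
top tape_1 [([243.0, 167.0], 0.71)]
top keeper_left []
top keeper_right []
```

View pics/side0.png

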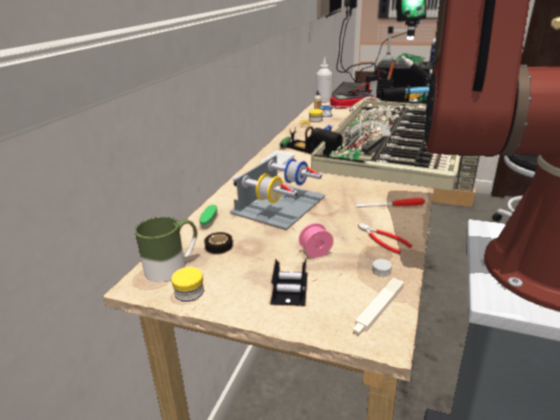

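View pics/top0.png

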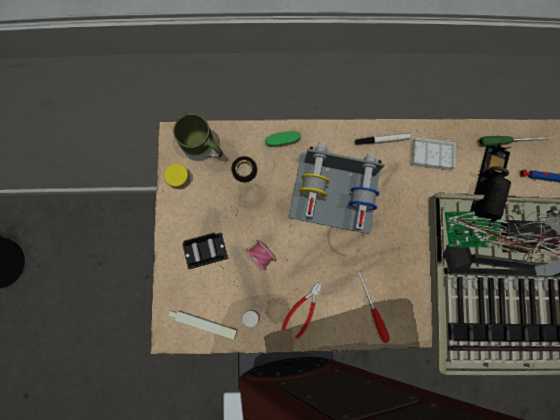

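View pics/wrist0.png

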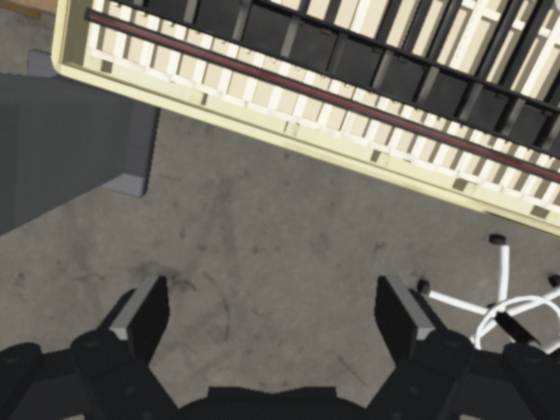

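Top view: blue reel on the right spindle at (365,196), yellow on the left spindle at (316,186), cradle at (205,250), jar at (176,175), tape at (244,168). Candidates for the blue reel are the pink look-alike at top (261,255) / side (316,240), the yellow reel at top (316,186) / side (268,187), and the blue reel at top (365,196) / side (296,172). I choose the last.

```bash
cat > h.py <<'E'
import numpy as np, cv2
from plant import robot
def ray(n,px,cal=None):
    c=cal or robot.calibration(n); K=np.array(c['intrinsics'],float);D=np.array(c['distortion'],float);T=np.array(c['camera_from_world'])
    u=cv2.undistortPoints(np.array([[px]],float),K,D)[0,0]
    d=np.array([u[0],-u[1],-1.]);R=T[:3,:3]
    o=-R.T@T[:3,3]; d=R.T@d
    return o,d/np.linalg.norm(d)
def atz(n,px,z,cal=None):
    o,d=ray(n,px,cal); return o+d*(z-o[2])/d[2]
def tri(rs):
    A=np.zeros((3,3));b=np.zeros(3)
    for o,d in rs:
        P=np.eye(3)-np.outer(d,d);A+=P;b+=P@o
    x=np.linalg.solve(A,b)
    return x,[np.linalg.norm((np.eye(3)-np.outer(d,d))@(x-o)) for o,d in rs]
def proj(n,P,cal=None):
    c=cal or robot.calibration(n); K=np.array(c['intrinsics'],float);D=np.array(c['distortion'],float);T=np.array(c['camera_from_world'])
    p=T[:3,:3]@np.asarray(P,float)+T[:3,3]; 
    return cv2.projectPoints(np.array([[p[0],-p[1],-p[2]]]),np.zeros(3),np.zeros(3),K,D)[0][0,0]
E
python3 - <<'E'
from h import *
np.set_printoptions(precision=4,suppress=True)
for n in("side","top"):
    robot.get_image(n)
    im=robot.get_image(n)
    x,y=((230,130) if n=="side" else (280,130))
    w,h=110,110
    cv2.imwrite(f"pics/{n}_crop.png",cv2.resize(im[y:y+h,x:x+w,::-1],None,fx=5,fy=5,interpolation=cv2.INTER_CUBIC))
M={}
for n in("side","top"):
    for th in ("stand","reel_blue","reel_yellow","cradle","flux_jar","tape_1"):
        M[n,th]=robot.mark_of(th,n)
        print(n,th,[(d['pixel'],round(d['conf'],2)) for d in M[n,th]][:3])
for th in ("stand","reel_blue","reel_yellow","cradle","flux_jar","tape_1"):
    for a in M['side',th][:2]:
        for b in M['top',th][:2]:
            print(th,*tri([ray('side',a['pixel']),ray('top',b['pixel'])]))
E
```

```text
side stand [([279.5, 205.5], 0.59)]
side reel_blue [([298.4, 174.5], 0.78)]
side reel_yellow []
side cradle [([289.0, 285.5], 0.58)]
side flux_jar [([188.8, 293.6], 0.89)]
side tape_1 [([217.4, 245.8], 0.84)]
top stand [([335.3, 191.4], 0.76)]
top reel_blue [([367.9, 198.5], 0.9), ([258.7, 255.6], 0.81)]
top reel_yellow [([315.9, 187.2], 0.91)]
top cradle [([205.4, 249.1], 0.9)]
top flux_jar [([180.9, 177.0], 0.68)]
top tape_1 [([240.8, 173.5], 0.6)]
stand [ 0.5864 -0.1009 -0.0019] [np.float64(0.001168649354648376), np.float64(0.0011686493546485442)]
reel_blue [ 0.5554 -0.161   0.0599] [np.float64(0.0007620352263257995), np.float64(0.0007620352263257454)]
reel_blue [0.4509 0.0824 0.175 ] [np.float64(0.02356667621991756), np.float64(0.023566676219917614)]
cradle [0.4575 0.1999 0.0063] [np.float64(0.0004438761096441623), np.float64(0.0004438761096442631)]
flux_jar [ 0.6294  0.2623 -0.0053] [np.float64(0.00047531573781646756), np.float64(0.00047531573781622654)]
tape_1 [0.6366 0.1216 0.0076] [np.float64(0.005133137364213668), np.float64(0.0051331373642137775)]
```

View pics/top_crop.png

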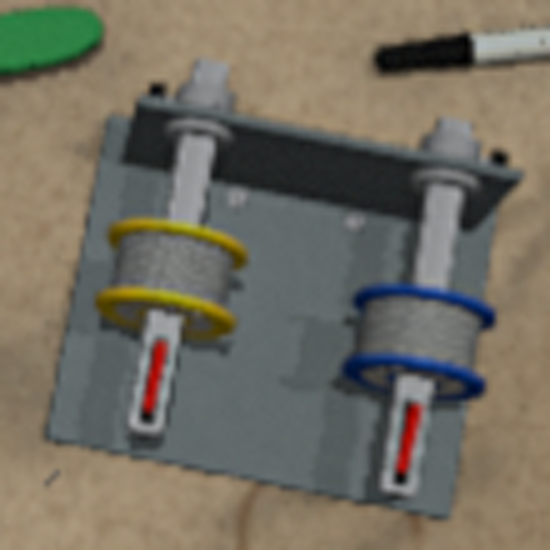

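View pics/side_crop.png

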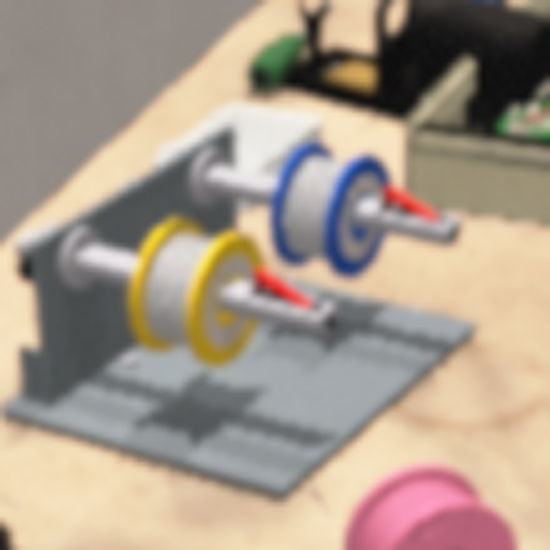

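The crops confirm the choice: the blue reel hangs on the right spindle close behind its raised red keeper. The pink one lies on the bench and is not meant. I'm moving over it for a close look.

```bash
python3 -m crank '[[0.14,0.15,0.03,0,0,0.95,-1],[0.14,0.15,0.03,0,0,0.95,-1],[0.14,0.15,0.03,0,0,0.95,-1],[0.14,0.15,0.03,0,0,0.95,-1],[0.14,0.15,0.03,0,0,0.95,-1],[0.14,0.15,0.03,0,0,0.95,-1],[0.14,0.15,0.03,0,0,0.95,-1],[0.14,0.15,0.03,0,0,0.95,-1],[0.14,0.15,0.03,0,0,0.95,-1],[0.14,0.15,0.03,0,0,0.95,-1],[0.14,0.15,0.03,0,0,0.95,-1],[0.14,0.15,0.03,0,0,0.95,-1]]'
python3 -m crank '[[0,0,0,0,0,0.95,-1],[0,0,0,0,0,0.95,-1],[0,0,0,0,0,0.95,-1],[0,0,0,0,0,0,-1]]'
python3 - <<'E'
from h import *
im=robot.get_image("wrist");cv2.imwrite("pics/w1.png",im[:,:,::-1])
print(robot.sense()['tool_pos'],robot.sense()['orientation'],robot.sense()['force'])
c=robot.calibration("wrist");T=np.array(c['camera_from_world']);print(-T[:3,:3].T@T[:3,3])
for th in("reel_blue","reel_yellow","stand","keeper_right"):
    print(th,[(d['pixel'],round(d['conf'],2)) for d in robot.mark_of(th,"wrist")][:3])
E
```

```text
t: 3.25
tool_pos: [0.4712, -0.1464, 0.3036]
orientation: [0.0, 0.833, 0.554, 0.0]
force: [-0.3, -1.1, 0.1]
opening: 1.002
t: 3.75
tool_pos: [0.4704, -0.1475, 0.3033]
orientation: [-0.0, 0.765, 0.644, 0.0]
force: [-0.8, 0.1, -0.1]
opening: 1.0
[ 0.47035757 -0.14752284  0.30331213] [ 2.20145029e-05  7.65763316e-01  6.43122495e-01 -5.11645852e-06] [-0.41206071  0.71116856 -0.66036859]
[ 0.48371632 -0.07222589  0.44591625]
reel_blue [([349.0, 160.0], 0.7)]
reel_yellow [([368.1, 49.7], 0.76)]
stand [([353.6, 107.9], 0.93)]Traceback (most recent call last):
  File "<stdin>", line 6, in <module>
ValueError: it knows: cradle, flux_jar, reel_blue, reel_yellow, stand, tape
```

View pics/w1.png

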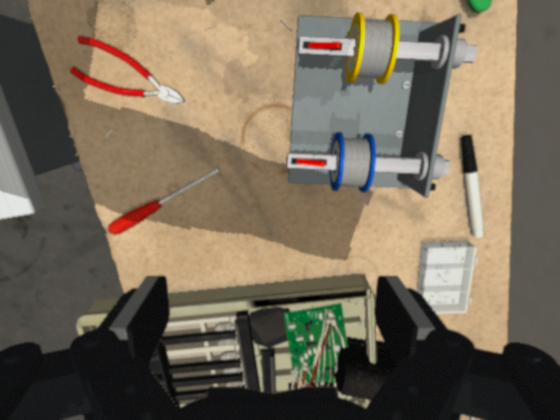

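Run:
```python
from h import *
np.set_printoptions(precision=4,suppress=True)
c=robot.calibration("wrist");print(np.array(c['camera_from_world']))
print(atz("wrist",(350,161),0.072),proj("wrist",[.5554,-.161,.06]),proj("top",[.5554,-.161,.06]))
im=robot.get_image("wrist");x,y,w,h=280,120,180,80
cv2.imwrite("pics/w1c.png",cv2.resize(im[y:y+h,x:x+w,::-1],None,fx=4.4,fy=4.4,interpolation=cv2.INTER_CUBIC))
```

```text
[[ 0.985  -0.1723 -0.0004 -0.4887]
 [ 0.1642  0.9392 -0.3015  0.1229]
 [ 0.0523  0.297   0.9535 -0.429 ]
 [ 0.      0.      0.      1.    ]]
[ 0.5542 -0.1483  0.072 ] [350.0377 170.3384] [367.9994 198.8028]
```

View pics/w1c.png

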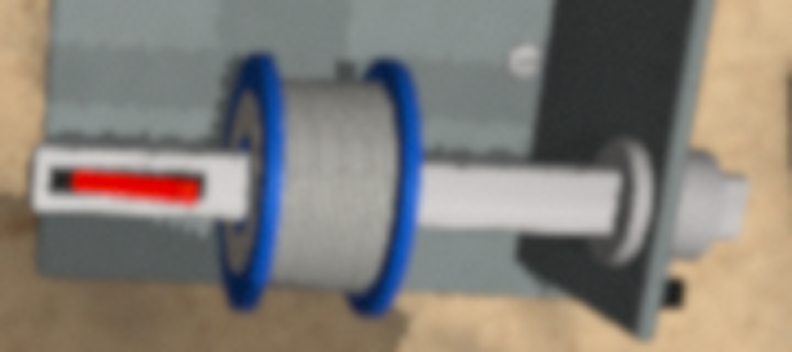

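Run:
```python
from h import *
np.set_printoptions(precision=4,suppress=True)
f=lambda x,y:(280+x/4.4-.0,120+y/4.4)
P={}
for k,(x,y,z) in dict(end=(35,178,.0795),keepfront=(52,180,.0795),keeprear=(202,190,.0905),flangefront=(250,187,.0815),rearrim=(420,190,.103),wash=(616,202,.0795),sp_rear=(424,192,.0795),topcentre_fr=(250,165,.1)).items():
    P[k]=atz("wrist",f(x,y),z);print(k,P[k])
d=P['wash']-P['end'];print("len",np.linalg.norm(d),"ang",np.degrees(np.arctan2(d[1],d[0])))
u=d/np.linalg.norm(d)
for k in P: print(k,"s from end mm",1e3*(P[k]-P['end'])@u)
# top view likewise
g=lambda x,y:(280+x/5,130+y/5)
Q={}
for k,(x,y,z) in dict(end=(398,490,.0795),wash=(446,185,.0795),keeprear=(413,402,.0905),rearrim=(427,288,.103),lend=(147,432,.0795),lwash=(197,138,.0795)).items():
    Q[k]=atz("top",g(x,y),z);print("top",k,Q[k])
d=Q['wash']-Q['end'];print(np.degrees(np.arctan2(d[1],d[0])),np.linalg.norm(d));d=Q['lwash']-Q['lend'];print(np.degrees(np.arctan2(d[1],d[0])))
```

```text
end [ 0.4897 -0.1352  0.0795]
keepfront [ 0.4935 -0.1363  0.0795]
keeprear [ 0.5266 -0.1425  0.0905]
flangefront [ 0.5389 -0.1456  0.0815]
rearrim [ 0.5725 -0.1483  0.103 ]
wash [ 0.624  -0.1643  0.0795]
sp_rear [ 0.5794 -0.1542  0.0795]
topcentre_fr [ 0.5366 -0.137   0.1   ]
len 0.137418321113186 ang -12.252188913547995
end s from end mm 0.0
keepfront s from end mm 4.016766383083812
keeprear s from end mm 37.679115552261806
flangefront s from end mm 50.284848177577665
rearrim s from end mm 83.70031656532997
wash s from end mm 137.41832111318598
sp_rear s from end mm 91.75655020583525
topcentre_fr s from end mm 46.28755561115148
top end [ 0.4888 -0.1341  0.0795]
top wash [ 0.6218 -0.1633  0.0795]
top keeprear [ 0.5242 -0.1401  0.0905]
top rearrim [ 0.5702 -0.146   0.103 ]
top lend [ 0.5153 -0.0291  0.0795]
top lwash [ 0.6443 -0.0556  0.0795]
-12.383327803717586 0.13617889557981894
-11.584004789647581
```

```bash
python3 -m crank '[[0.105,-0.002,-0.18,0,0,-0.12,-0.13],[0.105,-0.002,-0.18,0,0,-0.12,-0.13],[0.105,-0.002,-0.18,0,0,-0.12,-0.13],[0.105,-0.002,-0.18,0,0,-0.12,-0.13],[0,0,0,0,0,0,-0.13],[0,0,0,0,0,0,-0.13]]' 20
python3 - <<'E'
from h import *
im=robot.get_image("wrist");cv2.imwrite("pics/w2.png",im[:,:,::-1])
im=robot.get_image("side");cv2.imwrite("pics/s2.png",cv2.resize(im[60:220,220:400,::-1],None,fx=4,fy=4))
print(robot.sense()['tool_pos'],robot.sense()['opening'])
E
```

```text
t: 4.75
tool_pos: [0.5542, -0.1492, 0.1602]
orientation: [0.0, 0.777, 0.629, 0.0]
force: [-0.1, 0.3, 0.9]
opening: 0.563
[ 0.5545949  -0.1494934   0.16095949] 0.5636402091966012
```

View pics/w2.png

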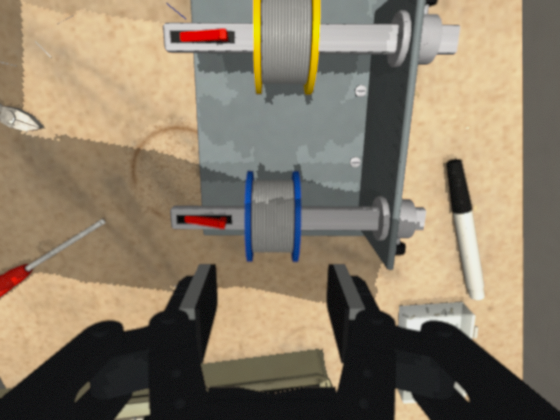

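View pics/s2.png

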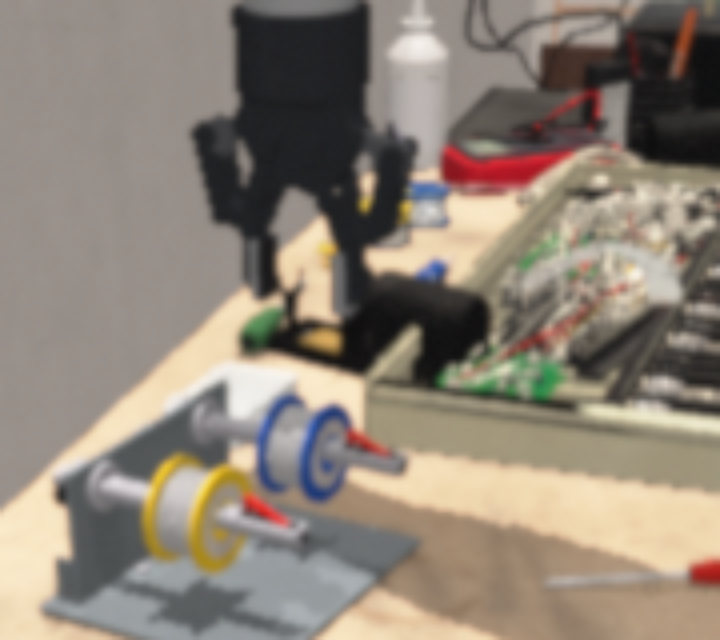

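Run:
```python
from h import *
np.set_printoptions(precision=4,suppress=True)
s=robot.sense();p=s['tool_pos'];a=np.arctan2(s['orientation'][2],s['orientation'][1])
ty=2*a-np.pi/2;u=np.array([np.cos(ty),np.sin(ty)]);v=np.array([-u[1],u[0]])
print("tool ang",np.degrees(ty))
for k,(x,y,z) in dict(end=(172,217,.0795),keeprear=(231,222,.0905),ffront=(246,218,.0815),rimf_top=(246,216,.103),rimr=(301,216,.103),rearsp=(302,219,.0795),wash=(379,219,.0795)).items():
    P=atz("wrist",(x,y),z);d=(P-p)[:2];print(k,P,"along",1e3*d@u,"lat",1e3*d@v)
```

```text
tool ang -12.073854971613258
end [ 0.4905 -0.1342  0.0795] along -65.84802555007677 lat 1.5476307952741386
keeprear [ 0.5301 -0.1423  0.0905] along -25.49176194390497 lat 1.877438106094015
ffront [ 0.5387 -0.1445  0.0815] along -16.593372680474104 lat 1.5083210153512057
rimf_top [ 0.5421 -0.1366  0.103 ] along -14.970261692687556 lat 10.029023157478145
rimr [ 0.574  -0.1434  0.103 ] along 17.68067107331664 lat 10.018030745144399
rearsp [ 0.5747 -0.1537  0.0795] along 20.483721727033352 lat 0.11735326895096473
wash [ 0.6248 -0.1644  0.0795] along 71.76040055282752 lat 0.09649872060824827
```

```bash
python3 -m crank '[[0.002,0.005,-0.10,0,0,0,-0.13],[0,0,-0.10,0,0,0,-0.13],[0,0,-0.10,0,0,0,-0.13],[0,0,-0.045,0,0,0,-0.13],[0,0,0,0,0,0,0],[0,0,0,0,0,0,0.3],[0,0,0,0,0,0,0.3],[0,0,0,0,0,0,0.3]]' 20
python3 - <<'E'
from h import *
im=robot.get_image("side");cv2.imwrite("pics/s3.png",cv2.resize(im[90:210,220:370,::-1],None,fx=5,fy=5))
print(robot.sense()['tool_pos'],robot.sense()['opening'])
E
```

```text
t: 5.85
tool_pos: [0.5553, -0.1484, 0.0913]
orientation: [0.001, 0.777, 0.629, 0.0]
force: [-0.9, 0.5, 6.2]
opening: 0.396
[ 0.55537643 -0.14841753  0.09128726] 0.3884442865466506
```

View pics/s3.png

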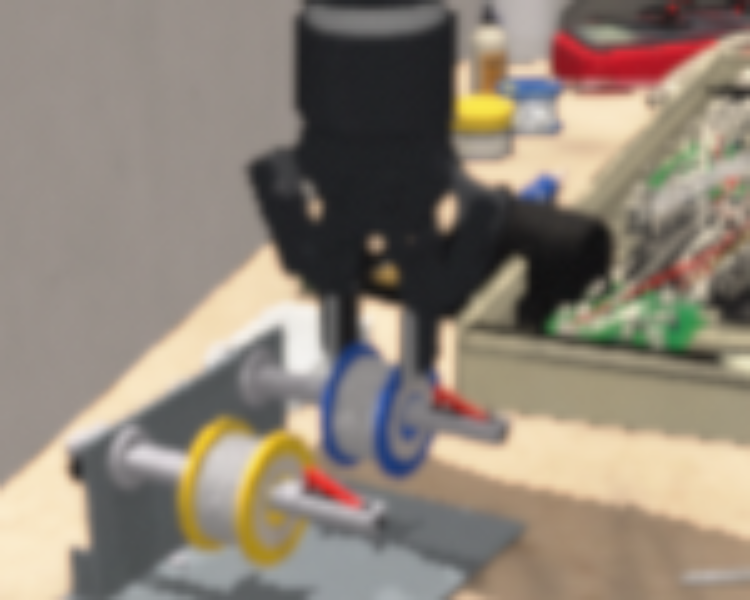

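```bash
python3 -m crank '[[0,0,0,0,0,0,0.3]]'
python3 - <<'E'
from h import *
s=robot.sense();print(s['force'],s['ft_torque'],s['opening'])
E
```

```text
t: 6.02
tool_pos: [0.5554, -0.1484, 0.0913]
orientation: [0.001, 0.777, 0.629, 0.0]
force: [-1.4, -0.2, 5.9]
opening: 0.39
[-1.36365868 -0.21288682  5.89104576] [ 0.04065261  0.25207297 -0.01603761] 0.39017288968060676
```

```bash
python3 -m crank '[[0,0,0.005,0,0,0,0.3],[0,0,0,0,0,0,0.3]]';python3 -m crank '[[0,0,0.005,0,0,0,0.3],[0,0,0,0,0,0,0.3]]'
python3 - <<'E'
from h import *
s=robot.sense();print(s['force'],s['ft_torque'],s['opening'])
E
```

```text
t: 6.28
tool_pos: [0.5549, -0.1482, 0.0914]
orientation: [0.0, 0.777, 0.629, 0.0]
force: [-0.8, 0.2, 1.5]
opening: 0.392
t: 6.52
tool_pos: [0.5545, -0.148, 0.0921]
orientation: [-0.0, 0.777, 0.629, -0.0]
force: [-0.4, -0.7, -1.4]
opening: 0.389
[-0.3730672  -0.69985142 -1.44722   ] [0.0124761  0.01722704 0.02822419] 0.38931116599432614
```

```bash
python3 -m crank '[[-0.01,0.002,0,0,0,0,0.3],[-0.01,0.002,0,0,0,0,0.3],[-0.01,0.002,0,0,0,0,0.3],[-0.004,0.001,0,0,0,0,0.3],[0,0,0,0,0,0,0.3]]'
python3 - <<'E'
from h import *
s=robot.sense();print(s['force'],s['ft_torque'],s['opening'])
im=robot.get_image("wrist");cv2.imwrite("pics/w4.png",cv2.resize(im[150:330,130:430,::-1],None,fx=2.6,fy=2.6))
im=robot.get_image("side");cv2.imwrite("pics/s4.png",cv2.resize(im[120:210,240:350,::-1],None,fx=6,fy=6))
E
```

```text
t: 7.15
tool_pos: [0.5479, -0.1467, 0.0923]
orientation: [0.0, 0.777, 0.629, -0.0]
force: [-1.1, -0.4, -0.9]
opening: 0.386
[-1.12301717 -0.36891485 -0.87773922] [-0.000898   -0.05157552 -0.01813476] 0.38647484278247496
```

View pics/w4.png

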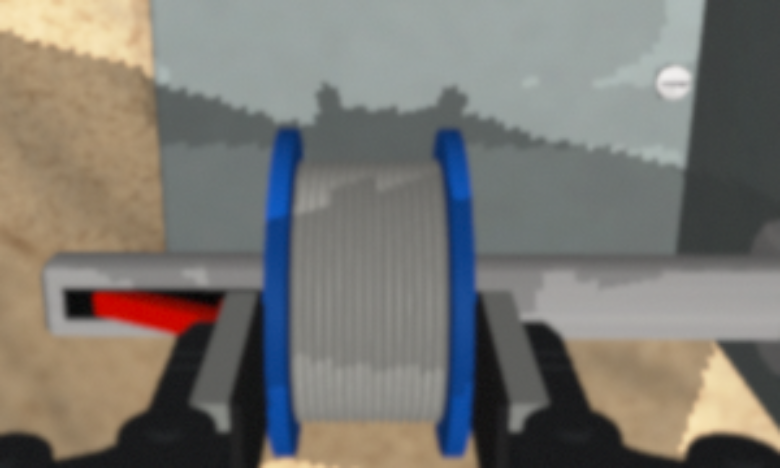

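View pics/s4.png

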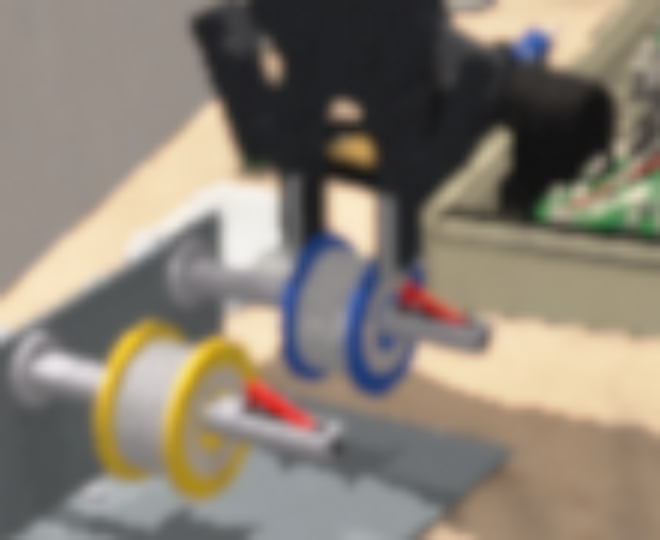

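```bash
python3 -m crank '[[0,0,0,0,0,0,0.12],[0,0,0,0,0,0,0.12],[0,0,-0.01,0,0,0,0.12],[0,0,-0.01,0,0,0,0.12],[0,0,-0.01,0,0,0,0.12],[0,0,0,0,0,0,0.12]]'; python3 -m crank '[[0,0,-0.01,0,0,0,0.12],[0,0,0,0,0,0,0.12]]';python3 -m crank '[[0,0,-0.01,0,0,0,0.12],[0,0,0,0,0,0,0.12]]'
```

```text
t: 8.0
tool_pos: [0.5487, -0.147, 0.0866]
orientation: [0.001, 0.777, 0.629, 0.0]
force: [4.0, -0.8, 3.6]
opening: 0.44
t: 8.25
tool_pos: [0.548, -0.1468, 0.0843]
orientation: [0.0, 0.777, 0.629, -0.0]
force: [1.8, -1.3, 3.4]
opening: 0.443
t: 8.5
tool_pos: [0.5476, -0.1466, 0.082]
orientation: [-0.0, 0.777, 0.629, -0.0]
force: [3.1, -1.2, 4.4]
opening: 0.441
```

```bash
python3 -m crank '[[0,0,-0.005,0,0,0,0.12],[0,0,0,0,0,0,0.12]]';python3 -m crank '[[0,0,-0.005,0,0,0,0.12],[0,0,0,0,0,0,0.12]]'
python3 - <<'E'
from h import *
s=robot.sense();print(s['force'],s['ft_torque'],s['opening'])
im=robot.get_image("wrist");cv2.imwrite("pics/w5.png",cv2.resize(im[150:330,130:430,::-1],None,fx=2.6,fy=2.6))
im=robot.get_image("side");cv2.imwrite("pics/s5.png",cv2.resize(im[120:210,240:350,::-1],None,fx=6,fy=6))
E
```

```text
t: 8.75
tool_pos: [0.5479, -0.1467, 0.0812]
orientation: [-0.0, 0.777, 0.629, -0.0]
force: [1.8, -0.5, 4.0]
opening: 0.442
t: 9.0
tool_pos: [0.5479, -0.1467, 0.0802]
orientation: [-0.0, 0.777, 0.629, -0.0]
force: [3.0, -0.9, 3.0]
opening: 0.442
[ 3.04456288 -0.894817    3.04940745] [-0.15399463 -0.52341886 -0.02502314] 0.4419873477136094
```

View pics/w5.png

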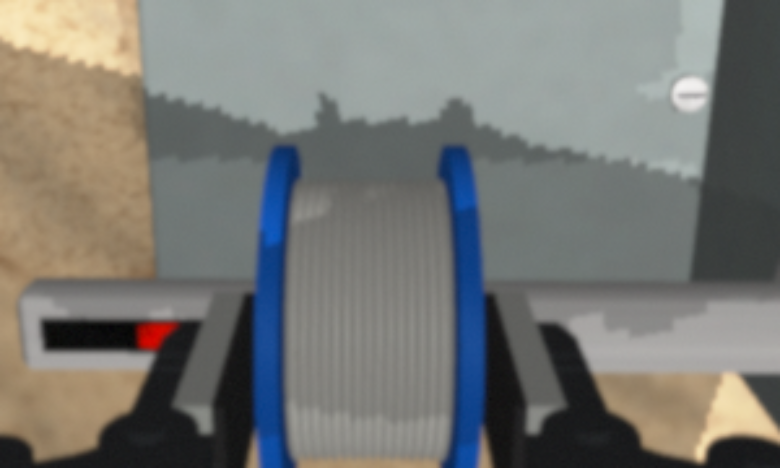

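View pics/s5.png

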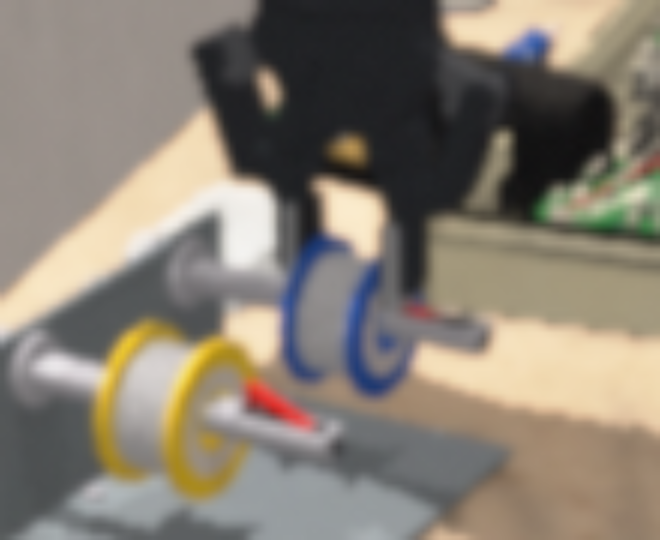

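```bash
python3 -m crank '[[0,0,-0.005,0,0,0,0.12],[0,0,0,0,0,0,0.12]]';python3 -m crank '[[0,0,-0.005,0,0,0,0.12],[0,0,0,0,0,0,0.12]]'
```

```text
t: 9.35
tool_pos: [0.548, -0.1467, 0.0792]
orientation: [0.0, 0.777, 0.629, 0.0]
force: [2.7, -0.9, 4.0]
opening: 0.438
t: 9.6
tool_pos: [0.5481, -0.1467, 0.0784]
orientation: [0.0, 0.777, 0.629, 0.0]
force: [2.5, -0.3, 4.3]
opening: 0.438
```

```bash
python3 -m crank '[[0,0,-0.004,0,0,0,0.12],[0,0,0,0,0,0,0.12]]';python3 -m crank '[[0,0,-0.004,0,0,0,0.12],[0,0,0,0,0,0,0.12]]'
python3 - <<'E'
from h import *
s=robot.sense();print(s['force'],s['ft_torque'],s['opening'])
im=robot.get_image("wrist");cv2.imwrite("pics/w6.png",cv2.resize(im[150:330,130:430,::-1],None,fx=2.6,fy=2.6))
im=robot.get_image("side");cv2.imwrite("pics/s6.png",cv2.resize(im[120:210,240:350,::-1],None,fx=6,fy=6))
E
```

```text
t: 9.85
tool_pos: [0.5481, -0.1468, 0.0782]
orientation: [0.0, 0.777, 0.629, 0.0]
force: [-0.4, -0.3, 11.6]
opening: 0.442
t: 10.1
tool_pos: [0.5481, -0.1468, 0.0781]
orientation: [0.0, 0.777, 0.629, 0.0]
force: [-2.9, 3.0, 20.9]
opening: 0.44
[-2.88594385  3.00917599 20.85611018] [ 0.27401729  0.59916584 -0.04479709] 0.4402447124420544
```

View pics/w6.png

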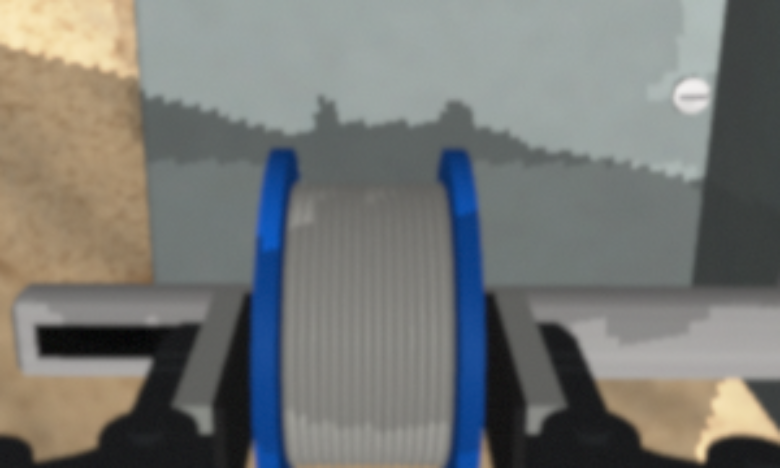

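View pics/s6.png

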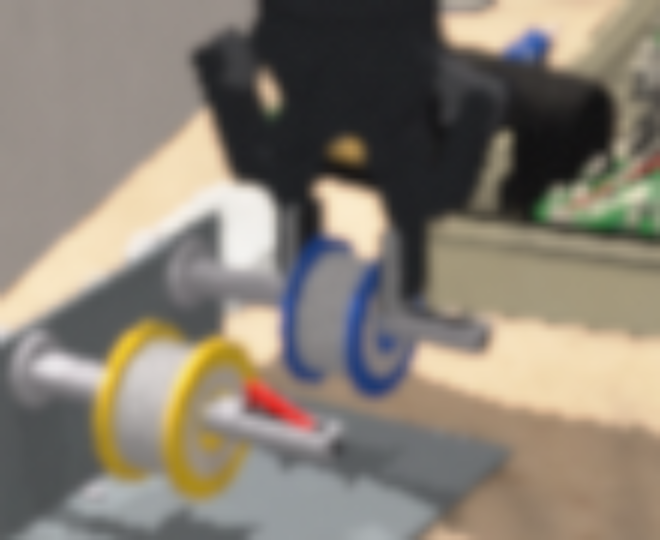

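```bash
python3 -m crank '[[0,0,0.01,0,0,0,0.12],[0,0,0,0,0,0,0.12]]';python3 -m crank '[[0,0,0,0,0,0,0.3],[0,0,0,0,0,0,0.3],[0,0,0,0,0,0,0.3]]' 20
```

```text
t: 10.45
tool_pos: [0.548, -0.1467, 0.0788]
orientation: [0.0, 0.777, 0.629, 0.0]
force: [3.0, -0.2, 3.8]
opening: 0.441
t: 10.82
tool_pos: [0.5477, -0.1466, 0.0788]
orientation: [-0.0, 0.777, 0.629, -0.0]
force: [0.8, -0.3, 7.3]
opening: 0.397
```

```bash
python3 -m crank '[[0,0,0.003,0,0,0,0.3],[-0.013,0.003,0,0,0,0,0.3],[-0.013,0.003,0,0,0,0,0.3]]';python3 -m crank '[[-0.013,0.003,0,0,0,0,0.3],[0,0,0,0,0,0,0.3]]';python3 - <<'E'
from h import *
s=robot.sense();print(s['force'],s['ft_torque'],s['opening'])
im=robot.get_image("wrist");cv2.imwrite("pics/w7.png",cv2.resize(im[150:330,130:430,::-1],None,fx=2.6,fy=2.6))
E
```

```text
t: 11.2
tool_pos: [0.5424, -0.1454, 0.079]
orientation: [-0.0, 0.777, 0.629, -0.0]
force: [0.7, -1.1, 2.1]
opening: 0.396
t: 11.45
tool_pos: [0.5396, -0.1447, 0.0792]
orientation: [-0.0, 0.777, 0.629, -0.0]
force: [0.4, -0.0, 1.7]
opening: 0.392
[ 0.37063097 -0.03404575  1.6752787 ] [-0.11186734 -0.20402667  0.02541812] 0.39205697532986405
```

View pics/w7.png

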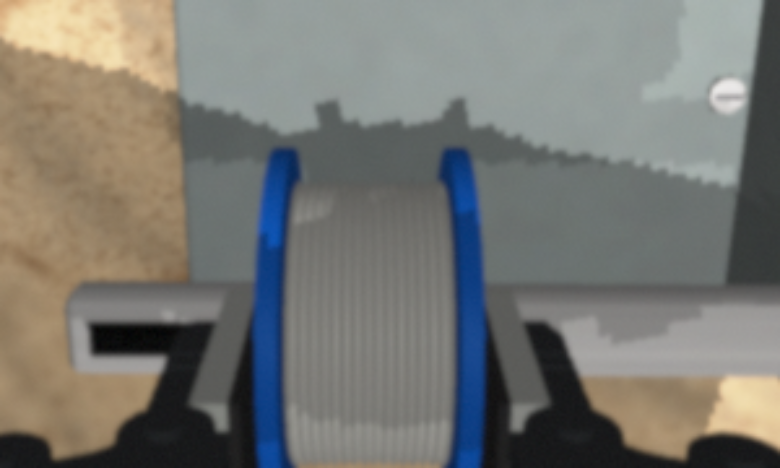

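```bash
python3 -m crank '[[-0.013,0.003,0,0,0,0,0.3],[-0.013,0.003,0,0,0,0,0.3],[-0.013,0.003,0,0,0,0,0.3],[-0.008,0.0015,0,0,0,0,0.3],[0,0,0,0,0,0,0.3]]';python3 - <<'E'
from h import *
s=robot.sense();print(s['force'],s['ft_torque'],s['opening'])
im=robot.get_image("wrist");cv2.imwrite("pics/w8.png",cv2.resize(im[150:330,130:430,::-1],None,fx=2.6,fy=2.6))
E
```

```text
t: 12.12
tool_pos: [0.5306, -0.1428, 0.0794]
orientation: [-0.0, 0.777, 0.629, -0.0]
force: [2.0, -0.8, 3.4]
opening: 0.39
[ 1.97863883 -0.8367791   3.3851254 ] [-0.13174654 -0.34192468  0.01605096] 0.3901074746455784
```

View pics/w8.png

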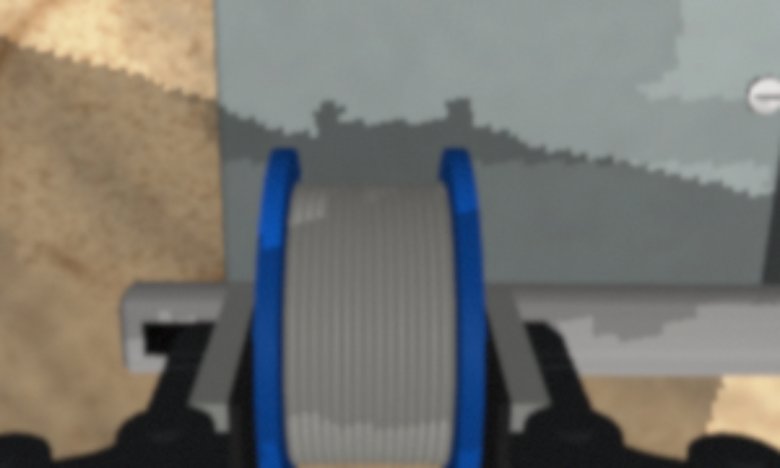

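```bash
python3 -m crank '[[0,0,0,0,0,0,0.12],[0,0,0,0,0,0,0.12],[0,0,0.02,0,0,0,0.12],[0,0,0.02,0,0,0,0.12],[0,0,0.017,0,0,0,0.12],[0,0,0,0,0,0,0.12]]';python3 - <<'E'
from h import *
s=robot.sense();print(s['force'],s['ft_torque'],s['opening'])
im=robot.get_image("wrist");cv2.imwrite("pics/w9.png",cv2.resize(im[150:330,130:430,::-1],None,fx=2.6,fy=2.6))
im=robot.get_image("side");cv2.imwrite("pics/s9.png",cv2.resize(im[120:210,240:350,::-1],None,fx=6,fy=6))
E
```

```text
t: 12.92
tool_pos: [0.5308, -0.1428, 0.0909]
orientation: [0.0, 0.777, 0.629, 0.0]
force: [-0.0, -0.2, 0.1]
opening: 0.441
[-0.04975305 -0.15820692  0.08843545] [ 0.0297332  -0.03353731 -0.00214188] 0.4407238066345497
```

View pics/w9.png

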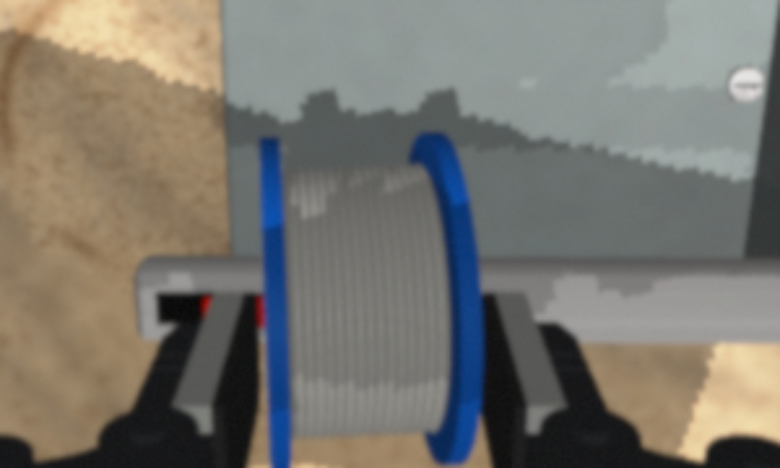

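View pics/s9.png

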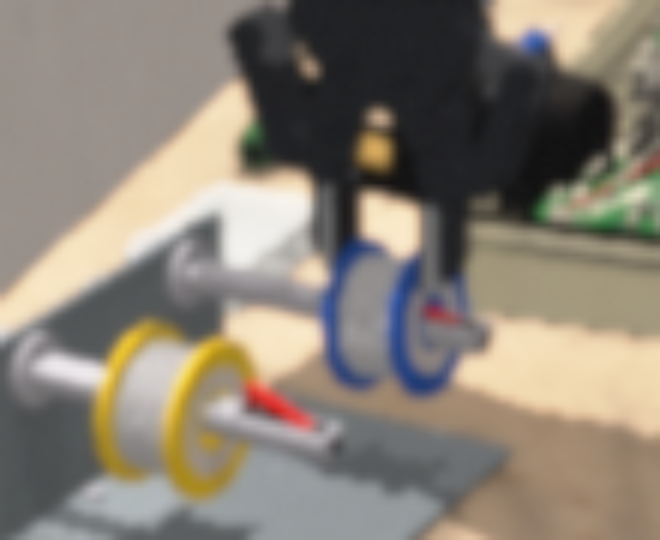

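```bash
python3 -m crank '[[0,0,0,0,0,0,0.3],[0,0,0,0,0,0,0.3],[0,0,0,0,0,0,0.3],[0,0,0,0,0,0,0.3]]' 35;python3 - <<'E'
from h import *
s=robot.sense();print(s['force'],s['ft_torque'],s['opening'])
im=robot.get_image("wrist");cv2.imwrite("pics/w10.png",cv2.resize(im[150:330,130:430,::-1],None,fx=2.6,fy=2.6))
im=robot.get_image("side");cv2.imwrite("pics/s10.png",cv2.resize(im[120:210,240:350,::-1],None,fx=6,fy=6))
E
```

```text
t: 13.52
tool_pos: [0.5307, -0.1428, 0.0906]
orientation: [-0.0, 0.777, 0.629, -0.0]
force: [-0.0, 0.4, 1.2]
opening: 0.397
[-0.02756154  0.40688749  1.24915665] [-9.39296752e-05  1.79922027e-01 -1.35490444e-02] 0.39674550363155386
```

View pics/w10.png

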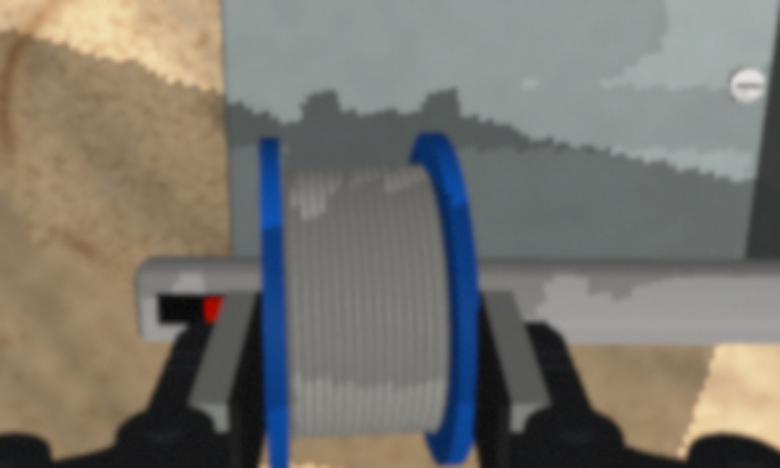

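View pics/s10.png

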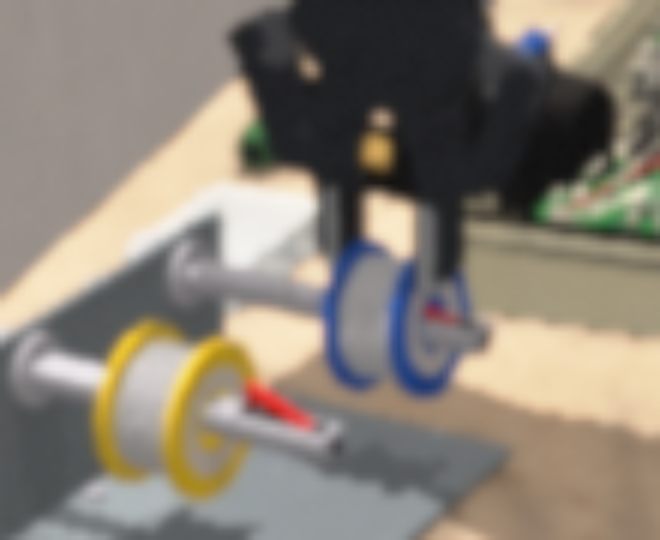

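```bash
python3 -m crank '[[-0.015,0.003,0,0,0,0,0.4],[-0.02,0.0043,0,0,0,0,0.4],[-0.02,0.0043,0,0,0,0,0.4],[0,0,0,0,0,0,0.4]]' 40;python3 -m crank '[[-0.02,0.0043,0,0,0,0,0.4],[-0.02,0.0043,0,0,0,0,0.4],[0,0,0,0,0,0,0.4]]';python3 - <<'E'
from h import *
s=robot.sense();print(s['force'],s['ft_torque'],s['opening'])
im=robot.get_image("wrist");cv2.imwrite("pics/w11.png",cv2.resize(im[150:330,130:430,::-1],None,fx=2.6,fy=2.6))
im=robot.get_image("side");cv2.imwrite("pics/s11.png",cv2.resize(im[120:210,240:350,::-1],None,fx=6,fy=6))
E
```

```text
t: 14.12
tool_pos: [0.5192, -0.1404, 0.0907]
orientation: [-0.0, 0.777, 0.629, -0.0]
force: [1.3, -0.9, 1.1]
opening: 0.391
t: 14.5
tool_pos: [0.511, -0.1386, 0.0906]
orientation: [-0.0, 0.777, 0.629, -0.0]
force: [0.4, -0.5, 1.2]
opening: 0.39
[ 0.40059463 -0.53264809  1.18701935] [-0.01120415 -0.09894274  0.04123601] 0.3903031720837126
```

View pics/w11.png

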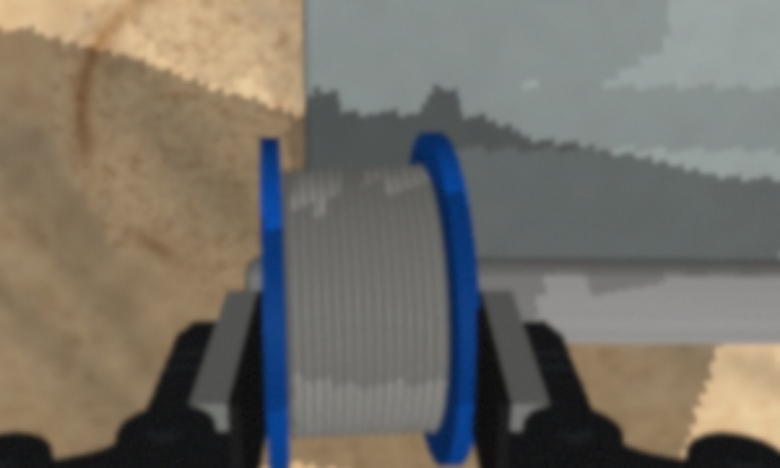

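View pics/s11.png

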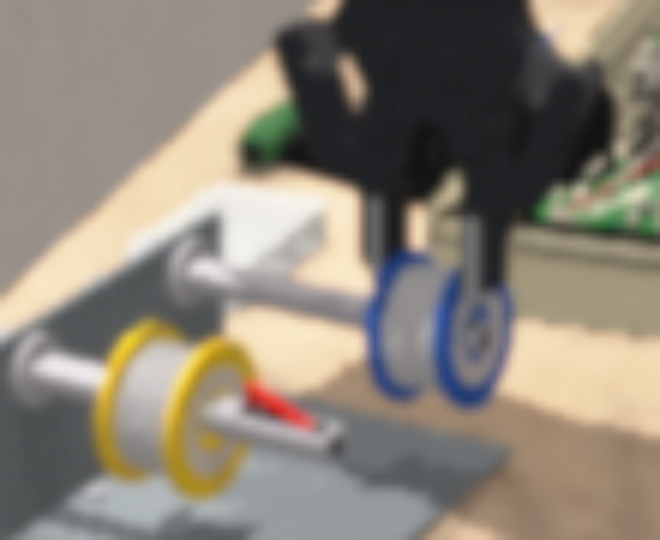

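```bash
python3 -m crank '[[-0.025,0.0053,0,0,0,0,0.4],[-0.025,0.0053,0,0,0,0,0.4],[0,0,0,0,0,0,0.4]]';python3 -m crank '[[-0.025,0.0053,0,0,0,0,0.4],[-0.025,0.0053,0,0,0,0,0.4],[0,0,0,0,0,0,0.4]]';python3 - <<'E'
from h import *
s=robot.sense();print(s['force'],s['ft_torque'],s['opening'])
im=robot.get_image("side");cv2.imwrite("pics/s12.png",cv2.resize(im[120:210,240:350,::-1],None,fx=6,fy=6))
E
```

```text
t: 14.98
tool_pos: [0.5005, -0.1363, 0.0905]
orientation: [-0.001, 0.777, 0.629, -0.001]
force: [-1.9, 0.0, 0.5]
opening: 0.392
t: 15.35
tool_pos: [0.4907, -0.1342, 0.0904]
orientation: [-0.001, 0.777, 0.629, -0.0]
force: [-1.7, 0.5, -0.5]
opening: 0.392
[-1.72589724  0.54526893 -0.47788457] [0.01629833 0.24561042 0.05379226] 0.39244262651301937
```

View pics/s12.png

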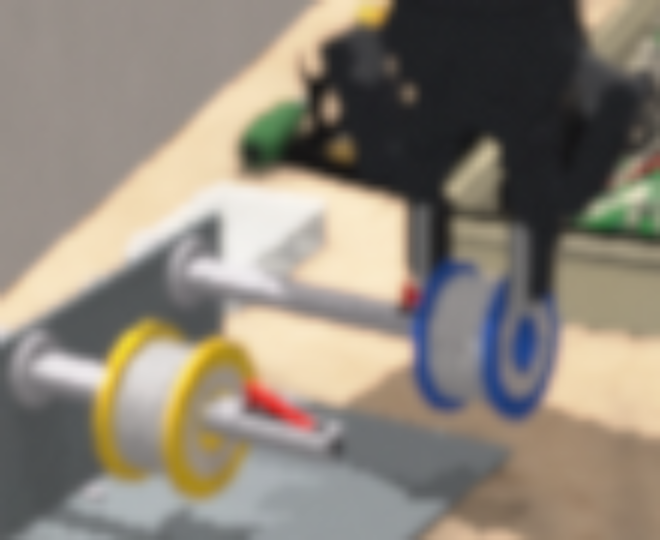

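```bash
python3 -m crank '[[-0.025,0.0053,0,0,0,0,0.4],[-0.025,0.0053,0,0,0,0,0.4],[-0.03,0.0065,0,0,0,0,0.4],[-0.04,0.0085,0,0,0,0,0.4],[-0.05,0.0105,0,0,0,0,0.4],[-0.06,0.0128,0,0,0,0,0.4],[0,0,0,0,0,0,0.4]]';python3 - <<'E'
from h import *
s=robot.sense();print(s['force'],s['ft_torque'],s['opening'])
im=robot.get_image("side");cv2.imwrite("pics/s13.png",cv2.resize(im[100:220,220:370,::-1],None,fx=5,fy=5))
im=robot.get_image("top");cv2.imwrite("pics/t13.png",cv2.resize(im[130:280,160:400,::-1],None,fx=3.2,fy=3.2))
E
```

```text
t: 16.27
tool_pos: [0.4446, -0.1244, 0.0907]
orientation: [-0.0, 0.778, 0.629, -0.0]
force: [0.4, -0.8, -1.5]
opening: 0.393
[ 0.38105748 -0.79899102 -1.47029291] [-0.00179246  0.00758642  0.02653358] 0.3930142695628205
```

View pics/s13.png

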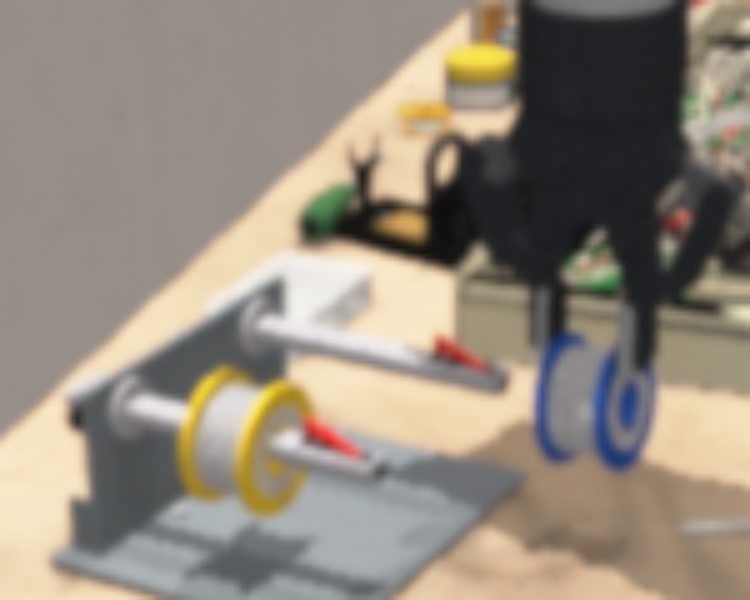

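View pics/t13.png

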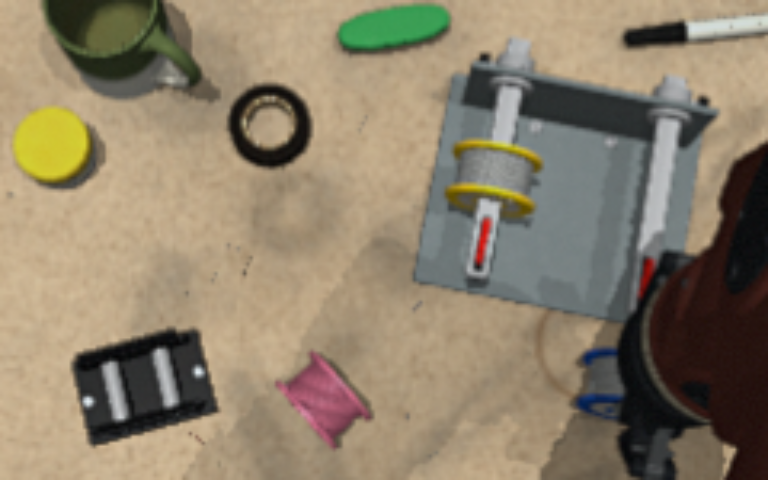

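```bash
python3 -m crank '[[0,0,0.1,0,0,0,0.4],[0,0.05,0.2,0,0,0.5,0.4],[0.01,0.12,0.15,0,0,0.7,0.4],[0.01,0.15,0.05,0,0,0.7,0.4],[0.01,0.15,0,0,0,0.7,0.4],[0.01,0.15,0,0,0,0.7,0.4],[0.01,0.15,0,0,0,0.7,0.4],[0.01,0.15,0,0,0,0.7,0.4],[0.01,0.12,0,0,0,0.7,0.4],[0,0.06,0,0,0,0.05,0.4],[0,0,0,0,0,0,0.4]]';python3 - <<'E'
from h import *
s=robot.sense();print(s['tool_pos'],s['force'],s['ft_torque'],s['opening'])
im=robot.get_image("wrist");cv2.imwrite("pics/w14.png",im[:,:,::-1])
print([(d['pixel'],d['conf']) for d in robot.mark_of("cradle","wrist")])
im=robot.get_image("side");cv2.imwrite("pics/s14.png",im[:,:,::-1])
E
```

```text
t: 17.75
tool_pos: [0.4598, 0.0955, 0.1907]
orientation: [0.0, 0.623, 0.782, -0.0]
force: [0.1, 0.1, -1.8]
opening: 0.39
[0.45982082 0.09551169 0.19065094] [ 0.08753992  0.09768932 -1.77777554] [-0.00109224  0.02019309  0.0145797 ] 0.39022057425316387
[([293.6, 65.9], 0.93), ([456.8, 205.4], 0.28)]
```

View pics/w14.png

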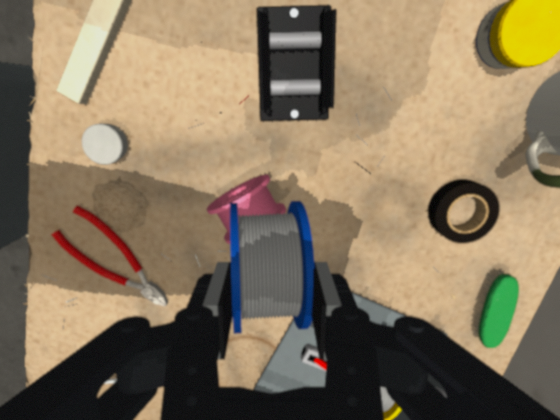

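View pics/s14.png

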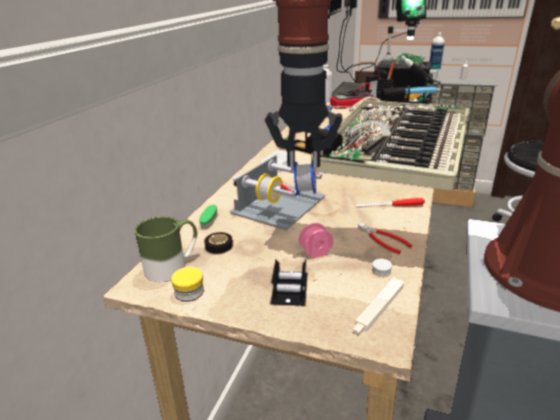

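Run:
```python
from h import *
im=robot.get_image("wrist");cv2.imwrite("pics/w15.png",cv2.resize(im[0:130,240:355,::-1],None,fx=5,fy=5,interpolation=cv2.INTER_CUBIC)[:600])
m=robot.silhouettes("cradle","wrist");print([(d['pixel'],d['conf']) for d in m])
im=robot.get_image("top");cv2.imwrite("pics/t15.png",cv2.resize(im[220:280,170:240,::-1],None,fx=8,fy=8,interpolation=cv2.INTER_CUBIC))
```

```text
[([295.2, 61.3], 0.7)]
```

View pics/w15.png

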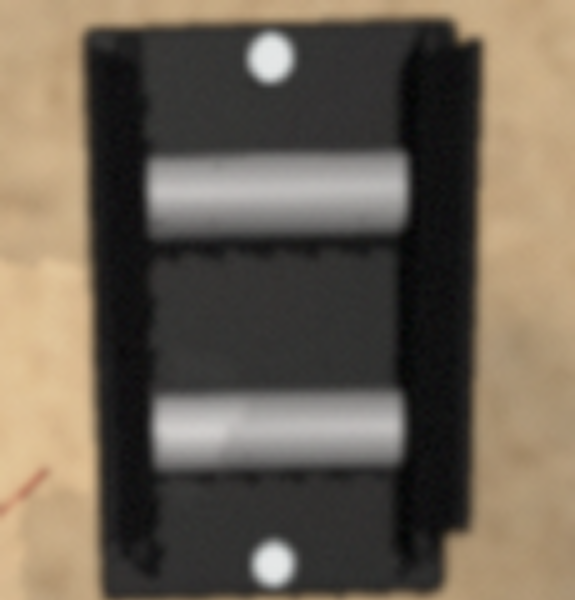

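View pics/t15.png

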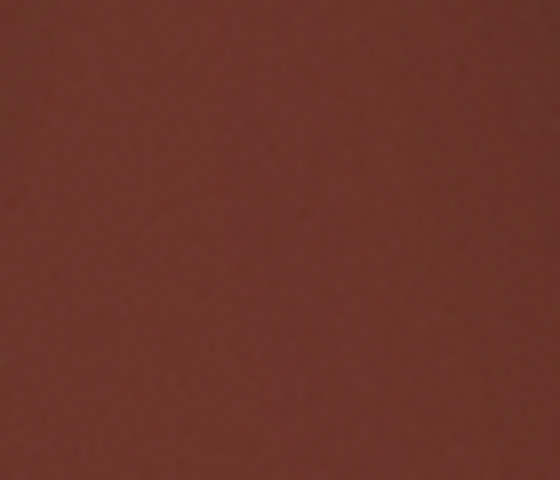

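```bash
cat >> h.py <<'E'
def frame():
    s=robot.sense();p=s['tool_pos'];a=np.arctan2(s['orientation'][2],s['orientation'][1])
    ty=2*a-np.pi/2;u=np.array([np.cos(ty),np.sin(ty),0]);v=np.array([-u[1],u[0],0]);return p,u,v
def circ(p,u,v,al,la,dz,pitch,yaw=0,L=.017,R=.031):
    z=np.array([0,0,1.]);ax=u*np.cos(pitch)*np.cos(yaw)+z*np.sin(pitch)+v*np.sin(yaw)*np.cos(pitch);ax/=np.linalg.norm(ax)
    w=np.cross(z,ax);w/=np.linalg.norm(w);n=np.cross(ax,w)
    c=p+u*al+v*la+z*dz;t=np.linspace(0,2*np.pi,60)
    return [np.array([c+s*L*ax+R*(np.cos(k)*w+np.sin(k)*n) for k in t]) for s in(-1,1)]
E
python3 - <<'E'
from h import *
np.set_printoptions(precision=4,suppress=True)
p,u,v=frame();c=robot.calibration("wrist")
print("tool ang",np.degrees(np.arctan2(u[1],u[0])))
g=lambda x,y:(240+x/5,y/5)
P={k:atz("wrist",g(x,y),z,c) for k,(x,y,z) in dict(s1=(270,57,.006),s2=(274,564,.006),r1l=(147,193,.017),r1r=(409,190,.017),r2l=(154,432,.017),r2r=(403,429,.017)).items()}
for k in P: d=P[k]-p;print(k,P[k],"al %.1f lat %.1f"%(1e3*d@u,1e3*d@v))
x=P['r1r']-P['r1l'];y=P['r1l']+P['r1r']-P['r2l']-P['r2r'];sc=P['s1']-P['s2']
A=lambda w:np.degrees(np.arctan2(w[1],w[0]))
print("ang x",A(x),A(P['r2r']-P['r2l']),"y-90",A(y)-90,A(sc)-90,"spacing",np.linalg.norm(y)/2, "len",np.linalg.norm(x),np.linalg.norm(sc))
print("centre",sum(P[k] for k in('r1l','r1r','r2l','r2r'))/4,(P['s1']+P['s2'])/2)
h=lambda x,y:(160+x/3.2,130+y/3.2)
a=atz("top",h(88,401),.006);b=atz("top",h(198,371),.006);print("top centre",(a+b)/2,A(a-b)-90,np.linalg.norm(a-b))
im=robot.get_image("wrist")[:,:,::-1].copy()
S=4;out=cv2.resize(im[180:350,190:360],None,fx=S,fy=S,interpolation=cv2.INTER_CUBIC)
for col,(la,dz,pi) in {(0,255,0):(0,-.0175,0),(0,0,255):(0,-.0155,np.radians(4))}.items():
    for C in circ(p,u,v,0,la,dz,pi):
        q=np.array([proj("wrist",X,c) for X in C]);q=((q-[190,180]+.5)*S).astype(np.int32);cv2.polylines(out,[q],True,col,1)
cv2.imwrite("pics/ov1.png",out[:600])
E
```

```text
tool ang 12.851727030434182
s1 [0.4452 0.2399 0.006 ] al 18.1 lat 144.9
s2 [0.4653 0.162  0.006 ] al 20.4 lat 64.5
r1l [0.4305 0.214  0.017 ] al -2.0 lat 122.9
r1r [0.4717 0.2239 0.017 ] al 40.4 lat 123.4
r2l [0.4397 0.1786 0.017 ] al -0.9 lat 86.3
r2r [0.4804 0.1883 0.017 ] al 40.9 lat 86.8
ang x 13.47555342248189 13.52866602566963 y-90 14.136014950266912 14.434548500456117 spacing 0.03658076857134015 len 0.04239287516399754 0.08039597092372244
centre [0.4556 0.2012 0.017 ] [0.4553 0.201  0.006 ]
top centre [0.4537 0.2014 0.006 ] 14.441344060562244 0.07953630424609837
```

View pics/ov1.png

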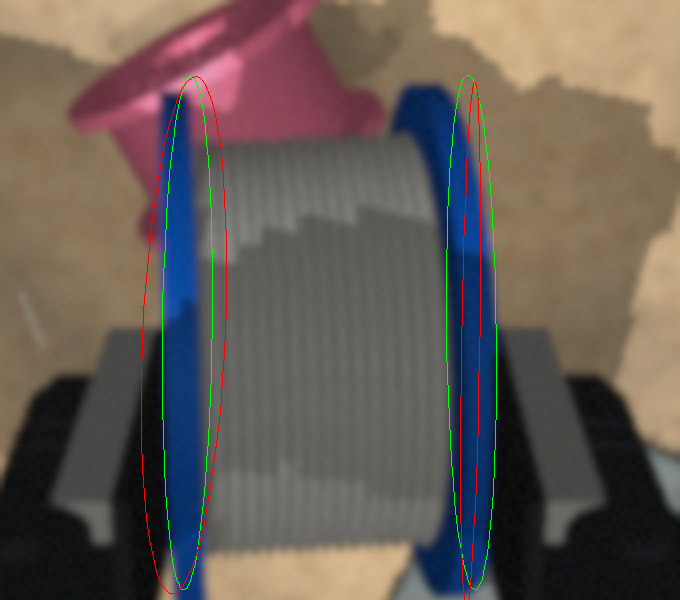

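Run:
```python
from h import *
p,u,v=frame();c=robot.calibration("wrist")
im=robot.get_image("wrist")[:,:,::-1].copy()
S=3.4;o=np.array([190,190])
tiles=[]
for (la,dz,pi) in [(-.001,-.0165,-4),(-.001,-.0165,-7)]:
    out=cv2.resize(im[190:365,190:305+40],None,fx=S*.72,fy=S,interpolation=cv2.INTER_CUBIC)
    for C,col in zip(circ(p,u,v,0,la,dz,np.radians(pi)),((0,255,0),(0,0,255))):
        q=np.array([proj("wrist",X,c) for X in C]);q=((q-o+.5)*[S*.72,S]).astype(np.int32);cv2.polylines(out,[q],True,col,1)
    tiles.append(out)
cv2.imwrite("pics/ov2.png",np.hstack(tiles)[:600])
```

```text
(no output)
```

View pics/ov2.png

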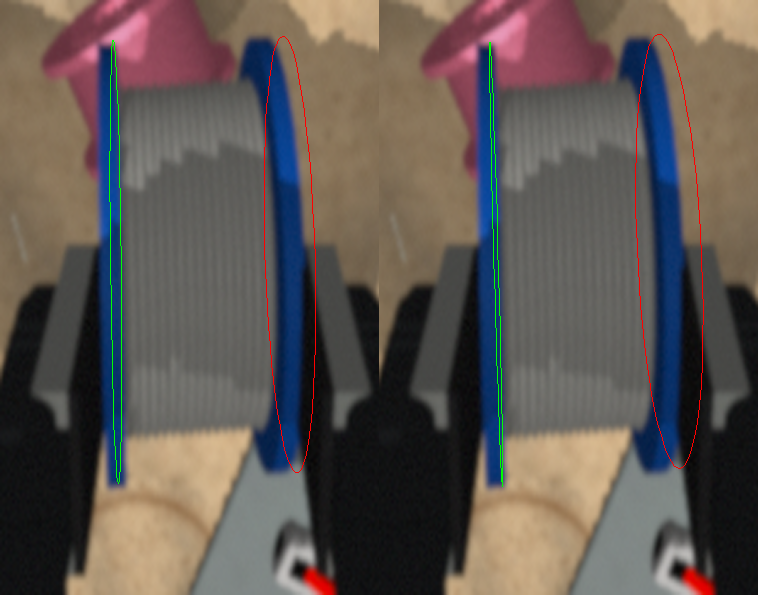

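```bash
python3 -m crank '[[-0.004,0.1,0,0.09,-0.35,0.1,0.4],[-0.006,0.15,-0.05,0.09,-0.35,0.1,0.4],[-0.006,0.15,-0.1,0.09,-0.35,0.1,0.4],[-0.004,0.1,-0.1,0,0,0,0.4],[-0.003,0.028,0,0,0,0,0.4],[0,0,0,0,0,0,0.4]]';python3 - <<'E'
from h import *
s=robot.sense();print(s['tool_pos'],s['force'],s['ft_torque'],s['opening'])
im=robot.get_image("side")[:,:,::-1].copy();print(proj("side",s['tool_pos']))
cv2.imwrite("pics/s16.png",cv2.resize(im[170:320,210:380],None,fx=4,fy=4,interpolation=cv2.INTER_CUBIC))
im=robot.get_image("wrist");cv2.imwrite("pics/w16.png",im[:,:,::-1])
E
```

```text
t: 18.9
tool_pos: [0.4555, 0.2007, 0.1412]
orientation: [0.026, 0.613, 0.789, 0.035]
force: [0.0, -0.2, -1.6]
opening: 0.392
[0.45550306 0.20073598 0.14124022] [ 0.03699308 -0.15211632 -1.63766161] [-0.03736174  0.13859411  0.05003664] 0.39162093466743536
[288.55054512 221.45934332]
```

View pics/s16.png

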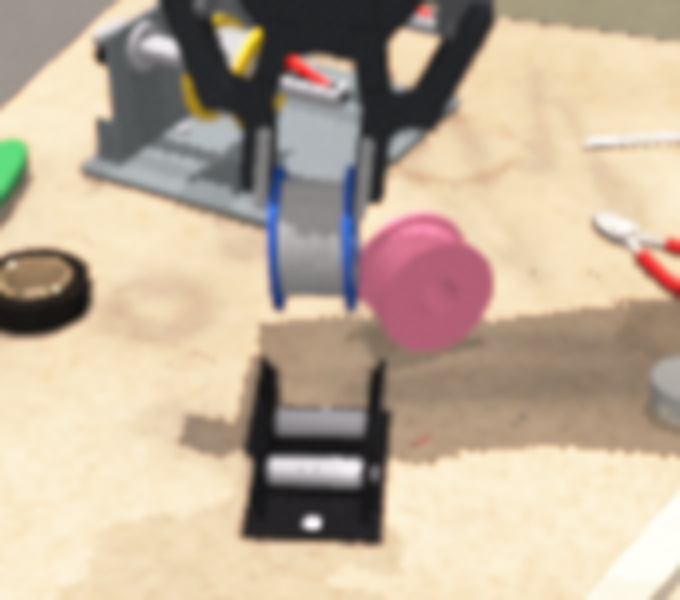

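View pics/w16.png

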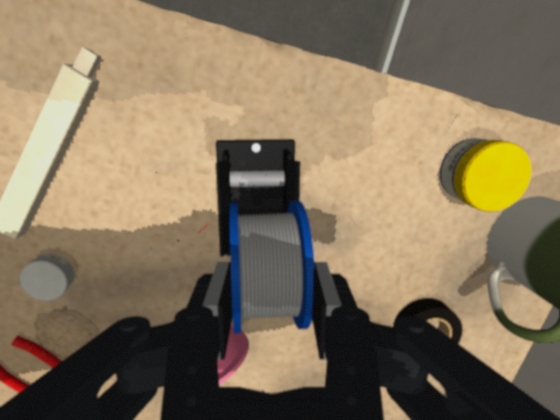

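Run:
```python
from h import *
s=robot.sense();p=s['tool_pos']
ang=np.radians(14.2);u=np.array([np.cos(ang),np.sin(ang),0]);v=np.array([-u[1],u[0],0])
for n,(x0,y0,x1,y1) in dict(side=(270,200,330,310),wrist=(200,120,340,345)).items():
    c=robot.calibration(n);im=robot.get_image(n)[:,:,::-1].copy()
    S=6 if n=="side" else 2.6
    out=cv2.resize(im[y0:y1,x0:x1],None,fx=S,fy=S,interpolation=cv2.INTER_CUBIC)
    # reel guess
    for C in circ(p,u,v,0,0,-.0165,0):
        q=np.array([proj(n,X,c) for X in C]);cv2.polylines(out,[((q-[x0,y0]+.5)*S).astype(np.int32)],True,(0,255,0),1)
    cc=np.array([.455,.2012,.017])
    for sy in(-.018,.018):
        q=np.array([proj(n,cc+v*sy+u*a,c) for a in(-.021,.021)]);cv2.polylines(out,[((q-[x0,y0]+.5)*S).astype(np.int32)],True,(0,0,255),1)
    cv2.imwrite(f"pics/ov3_{n}.png",out)
```

```text
(no output)
```

View pics/ov3_side.png

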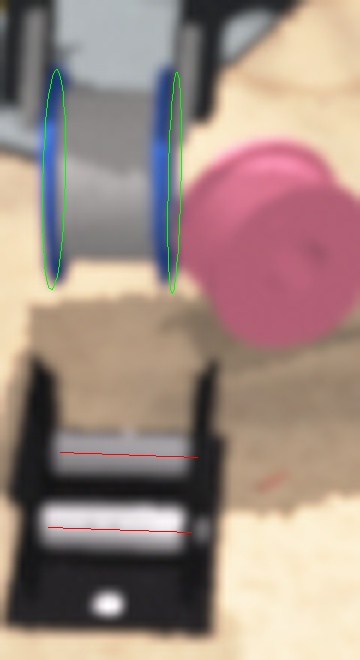

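View pics/ov3_wrist.png

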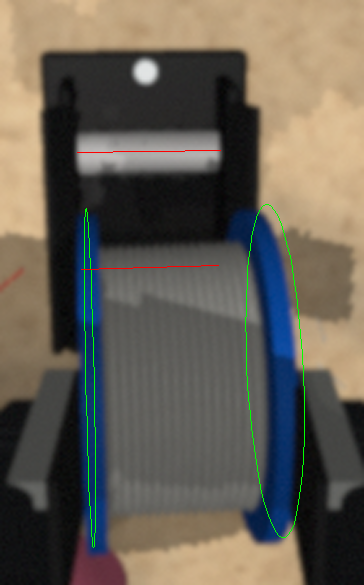

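```bash
python3 -m crank '[[-0.001,0.001,-0.08,0,0,0,0.4],[0,0,-0.08,0,0,0,0.4],[0,0,-0.08,0,0,0,0.4],[0,0,-0.06,0,0,0,0.4],[0,0,-0.03,0,0,0,0.4],[0,0,0,0,0,0,0.4]]';python3 - <<'E'
from h import *
s=robot.sense();print(s['tool_pos'],s['force'],s['ft_torque'],s['opening'])
im=robot.get_image("side")[:,:,::-1].copy()
cv2.imwrite("pics/s17.png",cv2.resize(im[220:320,240:350],None,fx=6,fy=6,interpolation=cv2.INTER_CUBIC))
im=robot.get_image("wrist")[:,:,::-1];cv2.imwrite("pics/w17.png",cv2.resize(im[140:360,190:350],None,fx=2.7,fy=2.7))
E
```

```text
t: 19.85
tool_pos: [0.4549, 0.2009, 0.0746]
orientation: [0.026, 0.613, 0.789, 0.034]
force: [0.1, 0.4, -1.5]
opening: 0.395
[0.45492327 0.20090438 0.07463345] [ 0.14215791  0.41492453 -1.456856  ] [-0.07003273  0.08689315 -0.02074622] 0.3948064356350403
```

View pics/s17.png

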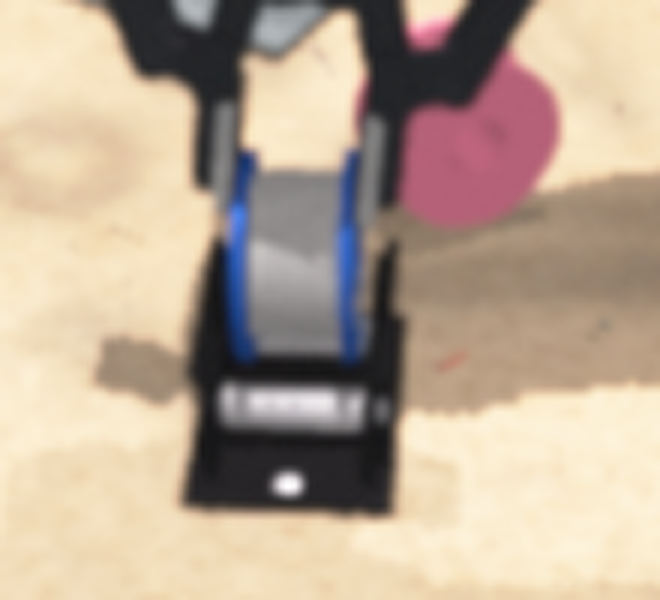

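View pics/w17.png

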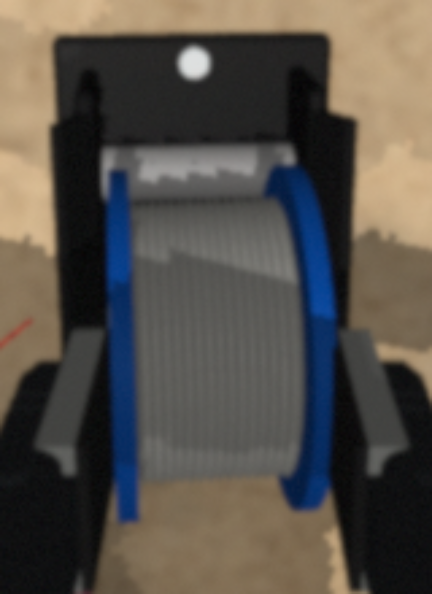

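```bash
python3 -m crank '[[0.005,0.001,-0.01,0,0,0,0.4],[0,0,-0.01,0,0,0,0.4],[0,0,-0.005,0,0,0,0.4],[0,0,0,0,0,0,0.4]]';python3 -m crank '[[0,0,-0.005,0,0,0,0.4],[0,0,0,0,0,0,0.4]]';python3 -m crank '[[0,0,-0.005,0,0,0,0.4],[0,0,0,0,0,0,0.4]]'
```

```text
t: 20.45
tool_pos: [0.4559, 0.2012, 0.0696]
orientation: [0.026, 0.613, 0.789, 0.035]
force: [0.4, -0.5, -2.0]
opening: 0.388
t: 20.7
tool_pos: [0.4559, 0.2012, 0.0686]
orientation: [0.026, 0.613, 0.789, 0.035]
force: [-0.9, -0.0, -1.6]
opening: 0.389
t: 20.95
tool_pos: [0.4559, 0.2012, 0.0676]
orientation: [0.026, 0.613, 0.789, 0.035]
force: [-0.3, 0.1, -2.2]
opening: 0.391
```

```bash
python3 -m crank '[[0,0,-0.005,0,0,0,0.4],[0,0,0,0,0,0,0.4]]';python3 -m crank '[[0,0,-0.004,0,0,0,0.4],[0,0,0,0,0,0,0.4]]'
```

```text
t: 21.2
tool_pos: [0.4559, 0.2012, 0.0666]
orientation: [0.026, 0.613, 0.789, 0.035]
force: [-0.5, -0.5, -1.5]
opening: 0.39
t: 21.45
tool_pos: [0.456, 0.2013, 0.0659]
orientation: [0.026, 0.613, 0.789, 0.035]
force: [-0.1, 0.0, -1.7]
opening: 0.392
```

```bash
python3 -m crank '[[0,0,-0.004,0,0,0,0.4],[0,0,0,0,0,0,0.4]]';python3 -m crank '[[0,0,-0.004,0,0,0,0.4],[0,0,0,0,0,0,0.4]]';python3 - <<'E'
from h import *
s=robot.sense();print(s['tool_pos'],s['force'],s['ft_torque'],s['opening'])
im=robot.get_image("side")[:,:,::-1].copy()
cv2.imwrite("pics/s18.png",cv2.resize(im[220:320,240:350],None,fx=6,fy=6,interpolation=cv2.INTER_CUBIC))
E
```

```text
t: 21.7
tool_pos: [0.456, 0.2016, 0.0653]
orientation: [0.026, 0.613, 0.789, 0.035]
force: [-2.0, 2.9, 3.5]
opening: 0.393
t: 21.95
tool_pos: [0.4559, 0.2019, 0.0649]
orientation: [0.026, 0.613, 0.789, 0.035]
force: [-5.4, 2.5, 10.5]
opening: 0.39
[0.4559421  0.20191027 0.06490251] [-5.41258342  2.54725561 10.50191122] [0.6992294  0.96113385 0.07251484] 0.3902918512304167
```

View pics/s18.png

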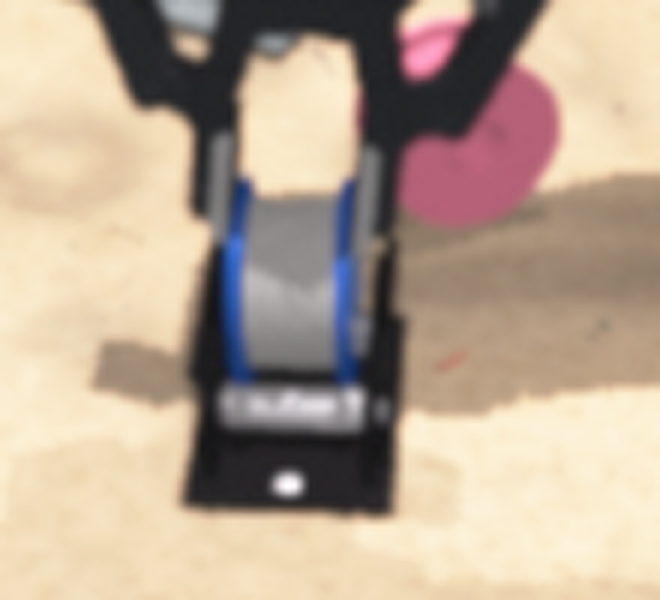

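```bash
python3 -m crank '[[-0.006,0.005,0.006,0,0,0,0.4],[0,0,0,0,0,0,0.4]]';python3 -m crank '[[0,0,-0.003,0,0,0,0.4],[0,0,0,0,0,0,0.4]]';python3 - <<'E'
from h import *
s=robot.sense();print(s['tool_pos'],s['force'],s['ft_torque'],s['opening'])
im=robot.get_image("wrist")[:,:,::-1];cv2.imwrite("pics/w19.png",cv2.resize(im[140:360,190:350],None,fx=2.7,fy=2.7))
E
```

```text
t: 22.25
tool_pos: [0.4546, 0.202, 0.0654]
orientation: [0.026, 0.613, 0.789, 0.034]
force: [0.3, 0.2, -2.5]
opening: 0.391
t: 22.5
tool_pos: [0.4547, 0.2021, 0.065]
orientation: [0.026, 0.613, 0.789, 0.034]
force: [-2.8, 0.3, 5.0]
opening: 0.396
[0.45470781 0.20208103 0.06500802] [-2.80297806  0.26652391  4.98661962] [-0.10696475  0.51505914  0.04080568] 0.3963278664505438
```

View pics/w19.png

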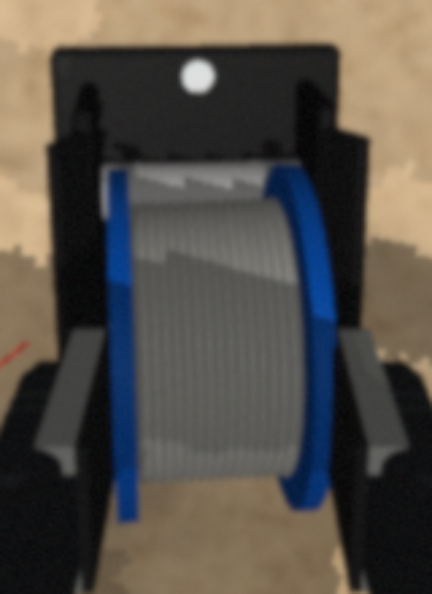

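```bash
python3 -m crank '[[0.002,0,0.001,0,0,0,0.4],[0,0,0,0,0,0,0.4]]' 20;python3 -m crank '[[0,0,0,0,0,0,0.2],[0,0,0,0,0,0,0.15],[0,0,0,0,0,0,0.1],[0,0,0,0,0,0,0.0],[0,0,0,0,0,0,-0.1],[0,0,0,0,0,0,-0.1]]';python3 - <<'E'
from h import *
s=robot.sense();print(s['tool_pos'],s['force'],s['opening'])
im=robot.get_image("side")[:,:,::-1].copy()
cv2.imwrite("pics/s20.png",cv2.resize(im[220:320,240:350],None,fx=6,fy=6,interpolation=cv2.INTER_CUBIC))
im=robot.get_image("wrist")[:,:,::-1];cv2.imwrite("pics/w20.png",cv2.resize(im[140:360,190:350],None,fx=2.7,fy=2.7))
E
```

```text
t: 22.8
tool_pos: [0.4548, 0.2021, 0.065]
orientation: [0.026, 0.613, 0.789, 0.034]
force: [-4.0, -0.8, 4.8]
opening: 0.391
t: 23.55
tool_pos: [0.4553, 0.2023, 0.0652]
orientation: [0.026, 0.613, 0.789, 0.035]
force: [0.9, -0.3, -0.8]
opening: 0.551
[0.45528512 0.20226451 0.06515032] [ 0.878683   -0.33115849 -0.76323098] 0.5510144761983945
```

View pics/s20.png

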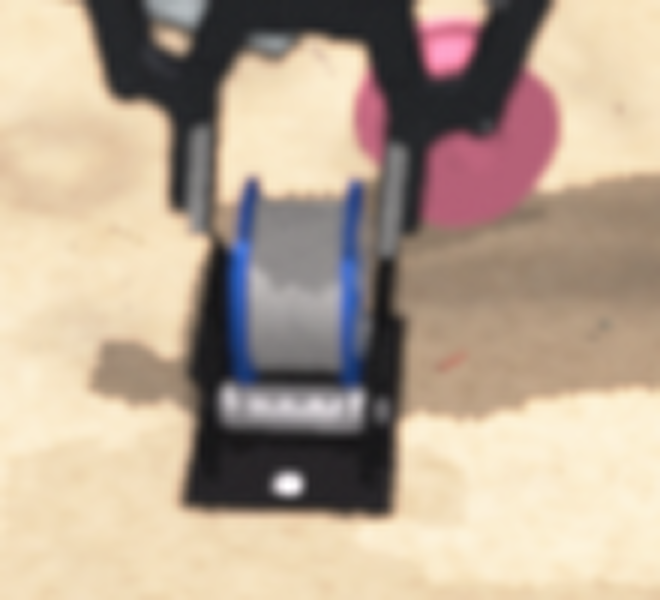

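View pics/w20.png

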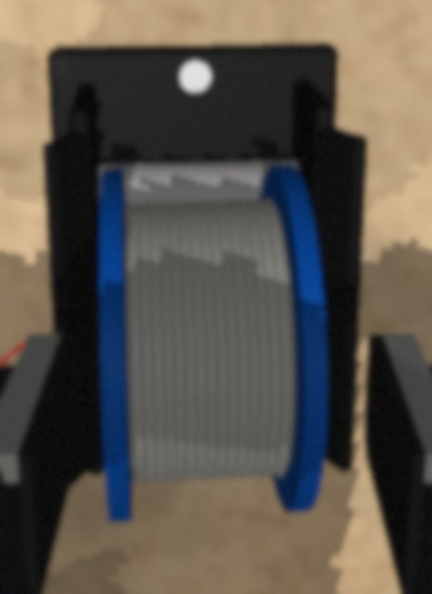

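```bash
python3 -m crank '[[0,0,0.04,0,0,0,-0.15],[0,0,0.1,0,0,0,-0.15],[0,0,0.15,0,0,0,-0.15],[0,0,0.2,0,0,0,-0.15],[0,-0.1,0.2,0,0,0,-0.15],[0,-0.2,0.1,0,0,0,-0.15],[0,-0.2,0,0,0,0,-0.15],[0,-0.1,0,0,0,0,-0.15],[0,0,0,0,0,0,-0.15]]';python3 - <<'E'
from h import *
s=robot.sense();print(s['tool_pos'],s['force'],s['opening'])
im=robot.get_image("side")[:,:,::-1].copy()
cv2.imwrite("pics/s21.png",cv2.resize(im[130:320,130:360],None,fx=3.2,fy=3.2,interpolation=cv2.INTER_CUBIC)[:600])
im=robot.get_image("wrist")[:,:,::-1];cv2.imwrite("pics/w21.png",im)
for n in("side","wrist"):
  for th in("stand","flux_jar","tape_1","reel_blue","reel_yellow"): print(n,th,[(d['pixel'],round(d['conf'],2)) for d in robot.mark_of(th,n)][:3])
E
```

```text
t: 24.78
tool_pos: [0.4552, 0.0812, 0.2237]
orientation: [0.026, 0.614, 0.788, 0.035]
force: [1.4, 0.6, 0.8]
opening: 0.577
[0.45524604 0.08124127 0.22370713] [1.36243166 0.63946612 0.76957624] 0.5774913394087263
side stand [([277.8, 205.2], 0.87)]
side flux_jar [([190.9, 291.0], 0.66)]
side tape_1 [([219.2, 248.6], 0.71)]
side reel_blue [([317.8, 238.7], 0.71), ([289.7, 268.8], 0.66)]
side reel_yellow [([270.2, 186.0], 0.88)]
wrist stand [([316.7, 340.6], 0.73)]
wrist flux_jar [([462.0, 38.7], 0.57)]
wrist tape_1 []
wrist reel_blue [([240.2, 189.1], 0.86), ([283.8, 47.2], 0.66)]
wrist reel_yellow []
```

View pics/s21.png

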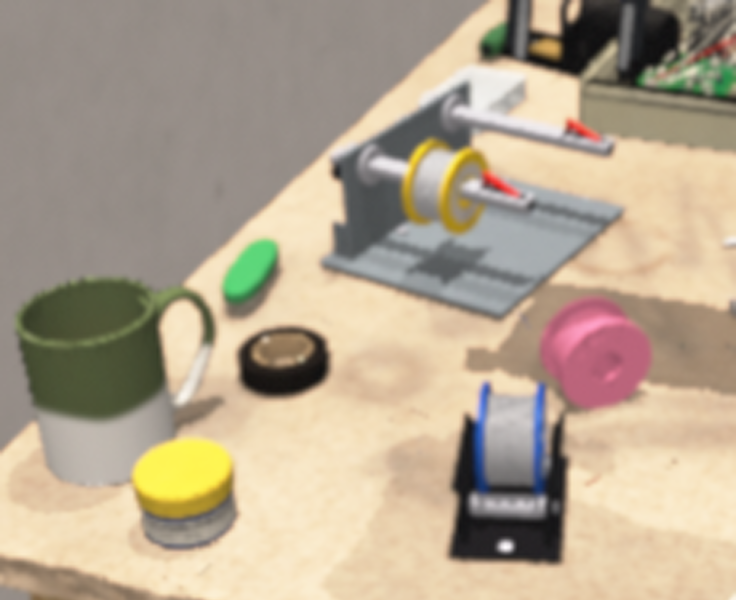

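View pics/w21.png

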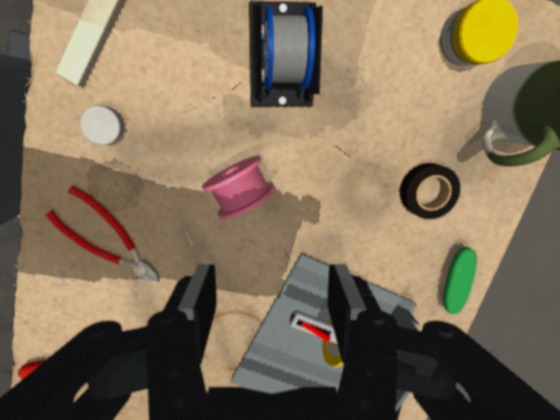

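Run:
```python
from h import *
a=cv2.imread("pics/side0.png");b=robot.get_image("side")[:,:,::-1]
ga,gb=[cv2.cvtColor(np.ascontiguousarray(x),cv2.COLOR_BGR2GRAY).astype(np.float32) for x in(a,b)]
for k,(x0,y0,x1,y1) in dict(stand=(230,180,325,225),yellow=(245,165,300,205),jar=(165,262,212,305),tape=(200,230,238,256),table=(395,190,430,210)).items():
    print(k,cv2.phaseCorrelate(ga[y0:y1,x0:x1].copy(),gb[y0:y1,x0:x1].copy()))
robot.hand_in()
```

```text
stand ((0.007627915798046558, 0.4053518657245512), 0.7447509162955814)
yellow ((-0.062017729147370915, 0.08158300031145771), 0.7629294580221176)
jar ((-0.039113333567712516, 0.5071773041336449), 1.0044842053342748)
tape ((-0.01648275296967583, 0.4924863091537741), 0.9986249552832709)
table ((-0.2207491818476015, 0.43025519341118823), 0.9810044520431095)
the job is handed in; nothing more can be done
```

The blue reel is on the cradle and the job was handed in at about 25 s of the 61 s allowed. I slid the reel up to its keeper on the right spindle and pressed the keeper down to the flat with the front fingertip. I drew the reel over it, took a higher grip, drew it off the end and lowered it onto the rollers.

**Final views:** both the side and wrist pictures show the reel level between the cheeks, on the rollers, with the gripper well clear. The yellow reel is on its spindle and both keepers are up.

**Stand, yellow reel, jar and tape:** a before-and-after comparison in the side camera shows shifts of about half a pixel or less. That is no more than the bare table's own shift, so I take them as unmoved.

**Things that did not go cleanly:**
- Pressing the keeper onto the flat briefly reached 21 N before I eased it.
- The keeper tipped the reel about 5° before the higher grip, so I leveled it by tilting the tool before placing it.
- The first touch on the rollers was a little off-center, at about 10 N. I lifted slightly, corrected and set it down again, at about 5 N with little side force across the rollers, before letting go.
- The wrist and side cameras disagreed by about 1.5 mm along the reel's axis, which is within the 4 mm of play at each end.

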